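# Fit a sausage hook in the shop's hanging rail and prove it by a pull

### The job

Fit the loose hook into the empty keyhole of the hanging rail, the one with the price ticket under it: head in through the wide opening, then down until the stud rests fully home at the bottom of the slot. Then prove it: still holding it, pull it straight out from the rail with a steady 15 N for two seconds, and leave it hanging there, home and upright. Work gently, never putting more than 25 N on hook and rail in any direction, and leave the jars and the other things on the counter where they are.

Things in the scene. Friction and masses are not known exactly. Their poses are not given: they have to be found in the camera images.
- hook: Loose cast hook, 0.2 kg, standing upright on the counter. Origin: underside, below the centre of its upright stem (22 x, 24 y, 85 mm tall); z up, +x its back (stud side). An arm at the foot, 24 wide, 14 thick, runs forward to x = -53 mm and ends in a nose 40 mm high. Home in the rail, its x lies along the rail's x, with about 1.5 mm of play.
- hook_grip (a point): Centre of the loose hook's stem, 68 mm above its underside: grip here from above, across the 24 mm width (hook's y). The stem's top is 17 mm higher; the stud axis is 12 mm lower. Under a pull the hook rocks a little and creeps in the grip, so hand and hook give several mm before 15 N is reached: read the force. Axes as the hook's.
- stud (a point): Point on the loose hook's stud axis in the plane of the flange's rear face: 29 mm behind the stem's centre (+x of the hook), 56 mm above its underside. In front of it: flange 36 mm diameter x 4, neck 14 mm diameter x 14. Behind it: shank 8 mm diameter, 6.5 mm long, then the head. Axes as the hook's.
- stud_head: Head of the loose hook's stud, a disc 18 mm diameter x 5 mm, moving with the hook. Origin as stud; the disc lies 6.5 to 11.5 mm behind it (+x). When the hook is home the disc is behind the bar and bears on the bar's back when the hook is pulled out.
- rail: Hanging rail fixed to the counter: rigid steel bar 5 mm thick, 344 mm long (y), 150 to 219 mm up, on posts at y = +-178 mm. Origin: on the counter under the middle of the bar's nominal front face (looks to -x); +x points through the bar. Keyholes at y = -95, 0, +95 mm; two carry fixed hooks like the loose one, standing 82 mm out; any one may be the empty one.
- seat (a point): Nominal place of the hook's stud (stud) when home in the empty, ticketed keyhole, 180 mm up. Axes as the rail's: +x through the bar. The bar is bolted tight in slotted lugs: its real front face lies anywhere from 3.5 mm before to 3.5 mm behind this point (x), not measured: find it by touch. Slot 11 mm wide, flat bottom 4 mm below this point, runs up to the wide opening.
- opening (a point): Nominal centre (same unknown in x) of the wide part of the empty keyhole, a square 22 x 22 mm, 22 mm straight above seat. The stud's head goes in here. Axes as the rail's. The blank price ticket, 56 x 34 mm, hangs from 44 to 89 mm below, about flush with the bar's front.
- jar_big: Clip-top jar, 90 mm diameter x 105 mm, origin at the centre of its underside. Bystander; stands in the same strip of counter as the loose hook, to its left or right.
- jar_a: Small clip-top jar, 66 mm diameter x 80 mm, under the rail. Origin: underside. Bystander.
- jar_b: The other small jar of the same size under the rail. Bystander.
- sausage: Dry sausage 200 mm long, 52 mm thick, lying on the cutting board. Bystander.
- knife: Carving knife, 300 mm long, lying on the cutting board. Bystander.
- crock: Terracotta bowl, 96 mm diameter x 75 mm, origin at its underside. Bystander.
Things that resemble listed ones, but are neither listed nor needed, are in the scene too. Leave any orange, pink or yellow look-alike of the hook alone.

How it is judged:
By the outcome, as a careful person would: the job done as asked, in the order asked, and still so for the second after the job is handed in, with the robot touching nothing.
It also fails if it takes over 70 s, if anything falls off the work surface, if the arm or the gripper's body presses on something with over 40 N, if the wrist force passes 120 N, or if a joint passes its speed limit or range.

### The arm

A 6-joint arm with a two-finger parallel gripper is mounted at the origin on the work surface. World frame = base frame: x ahead of the robot, y to its left, z up, the work surface at z = 0. Lengths are in m, angles in rad, forces in N, time in s.
With the tool pointing down it reaches from about 0.4 to 0.925 m from the base axis. Payload 12.5 kg.
Tool frame: the origin (TCP) lies at the very end of the fingers, on their centre line; the grasp point (between the pads) lies behind it (manip.grasp_offset is the y of the grasp point in the tool frame, in m); y points along the fingers, z is the direction in which the jaws open and shut, and the axes are right-handed (so a half turn about y gives the same grasp; the last joint's range is limited). The gripper opens to 95 mm and grips with 3 to 60 N. Pads are 20 mm wide; open, the fingers measure 119 mm over their backs; the gripper's body (75 mm by 180 mm) begins 59 mm behind the grasp point.
Start: joints at [-1.295, 0.491, 1.559, -0, 1.092, -0.106], TCP at [0.233, -0.58, 0.215] pointing down, gripper open.
Joint ranges: [-3.1, 3.1], [-0.84, 2.19], [0.05, 2.79], [-1.13, 4.28], [0.06, 2.93], [-2.69, 2.69]. Speed limits (rad/s): [2.22, 2.22, 2.79, 3.14, 3.14, 3.14].

### API

Orientations are given as a unit quaternion [x, y, z, w].
In Python, from rig import manip, cams gives the robot as it stands. The module is installed in compiled form; this text tells all that it offers.
- The arm moves only by the tool apply_moves, never from a script. Its argument "motion" is text: rows parted by semicolons, each of 6 numbers parted by spaces: the shift along the world's x, y, z normalised to -1 to 1, where 1 is 0.15 m, then the turn, a rotation vector about the world's x, y, z normalised to -1 to 1, where 1 is 60 degrees. A call has 1 to 5 rows; each row is the pose to reach, as a shift and turn from the pose commanded when the call began; what a row does not reach only later rows make up. A row lasts 1/8 s, in which the tool goes at most 62.5 mm and 10.7 degrees, less where a joint would pass 70% of its speed; a pose out of reach is approached as far as the arm can. A call with a number of a shift or a turn outside -1 to 1 is refused whole. A call with a gripper value outside its range is refused whole. "claw" is the opening, from 0 (shut) to 1 (fully open), set as the call begins (left out, the last holds). The fingers move at their own pace and stop on an object; "newtons" is the grip in N (left out, the last holds). Time passes only in rows, so rows that repeat a pose let the fingers close. It gives the time, the measured TCP pose, the force and the opening at its end, in the units of the state.
- manip.state(): the state, without advancing time (a new reading comes with each control period).
- cams.read_camera(name): name is "side" or "top"; returns a dict with "color" (480x640x3 uint8, red, green, blue), "range_z" (480x640 float32, m along the optical axis (not along the pixel's ray), 0 where there is no reading), "vertical_fov" (degrees; the focal length in pixels is half the picture's height over the tangent of half this angle, whatever the lens; pixels are square), "cx", "cy" (the principal point, pixels), "R" (3x3) and "t" (3): a world point X has camera coordinates R X + t. Camera axes: x right, y down, z forward; pixel columns grow to the right and rows downward; lengths in m; the calibration is good to about 2 mm. A picture is of the moment at which its call begins.
- manip.hand_in(): hands the job in, once; it reports no verdict.
The state is a dict: "time_s": time; "joint_positions": joint angles; "qd": joint speeds; "joint_torque": joint torques, N m; "tool_pos": TCP position; "ee_rot": TCP orientation; "wrist_force": force on the tool from outside, world axes, zero at the start; "wrist_torque": the same for the moment, N m; "grip_width": finger opening in m.
Only numpy, scipy, OpenCV 4.12 (cv2) and the standard library are available. Lean on these libraries where they do the work, as an engineer would, in place of code of your own. Each camera call takes 0.05 s, during which the arm holds its last target.

## Working session

There is one attempt and no reset: what is moved stays moved. The work goes in short steps, Python scripts to look and compute and a tool call to move; the robot and the scene stay as the last step left them, time stands still between calls to the robot, and variables do not carry over. Pictures are saved under pics/ and viewed, and the job is handed in when it is done.

Besides the shell and the picture viewer there is one more tool, called after ">>>" as name(argument=value, ...), one argument or row to a line, values as JSON. apply_moves: Moves the arm, as the interface text tells. Scaled input: -1 to 1 covers 0.15 m each way for a shift and 60 degrees each way for a turn. Its arguments: {"type":"object","properties":{"motion":{"type":"string"},"claw":{"type":"number"},"newtons":{"type":"number"}},"required":["motion"]}

```bash
mkdir -p pics; cat > h.py <<'E'
import numpy as np, cv2
from rig import manip, cams
def cam(n):
    d=cams.read_camera(n); d['f']=240/np.tan(np.radians(d['vertical_fov'])/2); return d
def pts(d):
    v,u=np.mgrid[0:480,0:640]; z=d['range_z']
    P=np.stack([(u-d['cx'])/d['f']*z,(v-d['cy'])/d['f']*z,z],-1)
    return (P-d['t'])@d['R']
def ray(d,u,v):
    c=-d['R'].T@d['t']; r=d['R'].T@np.array([(u-d['cx'])/d['f'],(v-d['cy'])/d['f'],1]); return c,r
def plane(d,u,v,z):
    c,r=ray(d,u,v); return c+r*(z-c[2])/r[2]
def proj(d,X):
    p=d['R']@np.array(X)+d['t']; return p[0]/p[2]*d['f']+d['cx'],p[1]/p[2]*d['f']+d['cy']
E
python3 - <<'E'
from h import *
import pickle
print(manip.grasp_offset, manip.state())
for n in('side','top'):
    d=cam(n); pickle.dump(d,open(n+'0.pkl','wb')); cv2.imwrite(f'pics/{n}0.png',d['color'][...,::-1])
    print(n,d['f'],d['cx'],d['cy'],d['R'].round(3).tolist(),d['t'].round(3), (-d['R'].T@d['t']).round(3),(d['range_z']>0).mean())
E
```

```text
-0.0188 {'time_s': 0.0, 'joint_positions': array([-1.29458915e+00,  4.91594069e-01,  1.55944307e+00,  3.15600786e-05,
        1.09168902e+00, -1.05574713e-01]), 'qd': array([-0.00172808,  0.00038668,  0.00064591,  0.00046418, -0.00067536,
        0.00014884]), 'joint_torque': array([ 3.06036409e-04, -6.12645864e+01, -2.58185560e+01,  6.92978385e-02,
        4.82050446e-02, -7.81303606e-05]), 'tool_pos': array([ 0.23283716, -0.57975537,  0.2140425 ]), 'ee_rot': array([-0.13418122,  0.6946636 , -0.69386333,  0.13413265]), 'wrist_force': array([-0.71947593,  0.17565466,  1.03889863]), 'wrist_torque': array([-0.00800871,  0.00640559, -0.04838628]), 'grip_width': 0.09503569193721745}
side 582.2639202675105 313.5905008142963 242.42541817855493 [[-0.824, -0.567, -0.005], [-0.33, 0.488, -0.808], [0.461, -0.664, -0.589]] [0.485 0.264 1.237] [-0.084  0.967  0.945] 0.9960481770833334
top 532.8855131401025 313.7337127363677 239.58916814468145 [[0.021, -1.0, -0.008], [-0.986, -0.019, -0.168], [0.167, 0.011, -0.986]] [0.08  0.53  1.379] [0.289 0.075 1.449] 0.9960384114583334
```

View pics/side0.png

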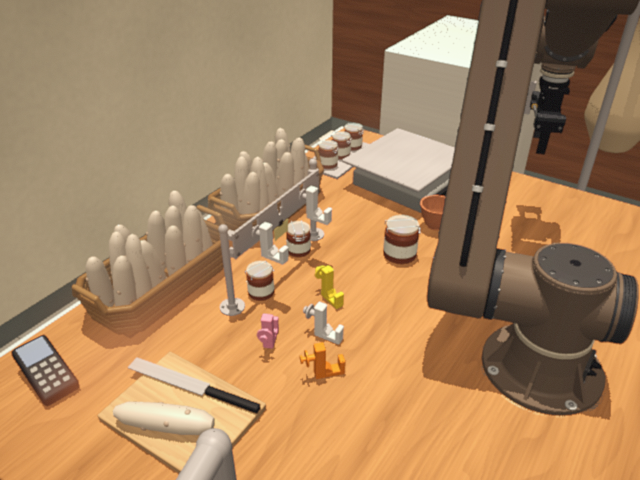

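View pics/top0.png

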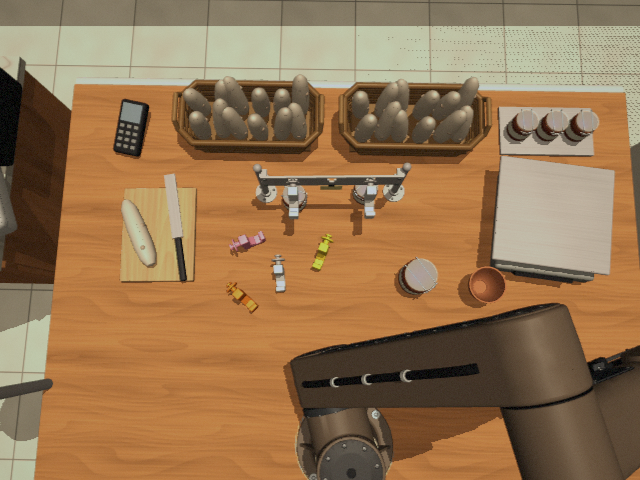

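Candidates for the hook: grey-white at side (322,323)/top (279,273); pink (268,330)/(247,243); orange (322,360)/(241,297); yellow (328,285)/(322,252). The two grey hooks on the rail at top (293,200) and (370,198) are fixed. I choose the grey free-standing one. The empty keyhole appears to be the middle one. I'll check both in a close crop.

```bash
python3 - <<'E'
from h import *
import pickle
s=pickle.load(open('side0.pkl','rb'));t=pickle.load(open('top0.pkl','rb'))
a=cv2.resize(s['color'][170:350,200:360],None,fx=3.3,fy=3.3,interpolation=cv2.INTER_CUBIC)
b=cv2.resize(t['color'][155:315,225:425],None,fx=4,fy=3.7,interpolation=cv2.INTER_CUBIC)
cv2.imwrite('pics/sc.png',a[...,::-1]);cv2.imwrite('pics/tc.png',b[...,::-1])
P=pts(t)
# rail top face points
m=(P[...,2]>.20)&(P[...,2]<.235)
m[:,:250]=0;m[:,415:]=0;m[:160]=0;m[230:]=0
Q=P[m];print('rail',len(Q),Q.min(0),Q.max(0))
m2=m.copy()
v,u=np.nonzero(m);
for c in range(255,410,10):
    k=P[:,c][m[:,c]]; vv=np.nonzero(m[:,c])[0]
    if len(k):print(c,vv.min(),vv.max(),k.round(4)[[0,-1]].tolist())
# loose hook
m=(P[...,2]>.01)&(P[...,2]<.15);m[:,:265]=0;m[:,297:]=0;m[:248]=0;m[297:]=0
Q=P[m];print('hook',len(Q),Q.min(0),Q.max(0))
print(cv2.minAreaRect(Q[Q[:,2]>.07][:,:2].astype(np.float32)), Q[Q[:,2]>.07].mean(0))
E
```

```text
rail 942 [ 0.60801104 -0.13560572  0.20000409] [0.68940864 0.23683359 0.23496934]
255 170 173 [[0.6611, 0.2319, 0.2305], [0.6625, 0.2353, 0.2012]]
265 169 180 [[0.6682, 0.2097, 0.2169], [0.6431, 0.2096, 0.209]]
275 176 180 [[0.651, 0.185, 0.2177], [0.6458, 0.1862, 0.2011]]
285 176 179 [[0.6514, 0.1611, 0.2179], [0.6479, 0.1618, 0.2042]]
295 176 195 [[0.6517, 0.1371, 0.2184], [0.6081, 0.1365, 0.2061]]
305 176 178 [[0.6508, 0.1131, 0.2228], [0.6506, 0.1134, 0.2065]]
315 176 179 [[0.6527, 0.0893, 0.218], [0.6502, 0.0893, 0.2008]]
325 176 179 [[0.6524, 0.0654, 0.2204], [0.6491, 0.0652, 0.2062]]
335 175 177 [[0.6553, 0.0416, 0.2204], [0.6503, 0.0415, 0.2206]]
345 175 179 [[0.6554, 0.0178, 0.2217], [0.6513, 0.0167, 0.2016]]
355 175 179 [[0.657, -0.0063, 0.2176], [0.6519, -0.0075, 0.2011]]
365 175 179 [[0.6564, -0.0299, 0.2212], [0.6516, -0.0314, 0.2038]]
375 175 194 [[0.6574, -0.0539, 0.2194], [0.6141, -0.0553, 0.2063]]
385 175 178 [[0.6574, -0.0775, 0.221], [0.6542, -0.0793, 0.2065]]
395 175 178 [[0.6586, -0.1017, 0.2183], [0.6546, -0.1034, 0.2065]]
405 167 173 [[0.6741, -0.1233, 0.2334], [0.6688, -0.1282, 0.2026]]
hook 321 [0.39033583 0.1666176  0.01047822] [0.48482383 0.20226869 0.09012996]
((0.4567248821258545, 0.18337863683700562), (0.04821426048874855, 0.023679133504629135), 3.5254275798797607) [0.44786896 0.1827271  0.0816392 ]
```

View pics/sc.png

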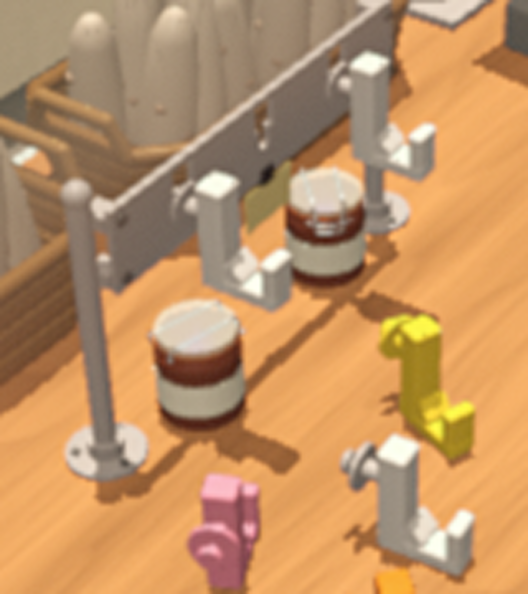

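View pics/tc.png

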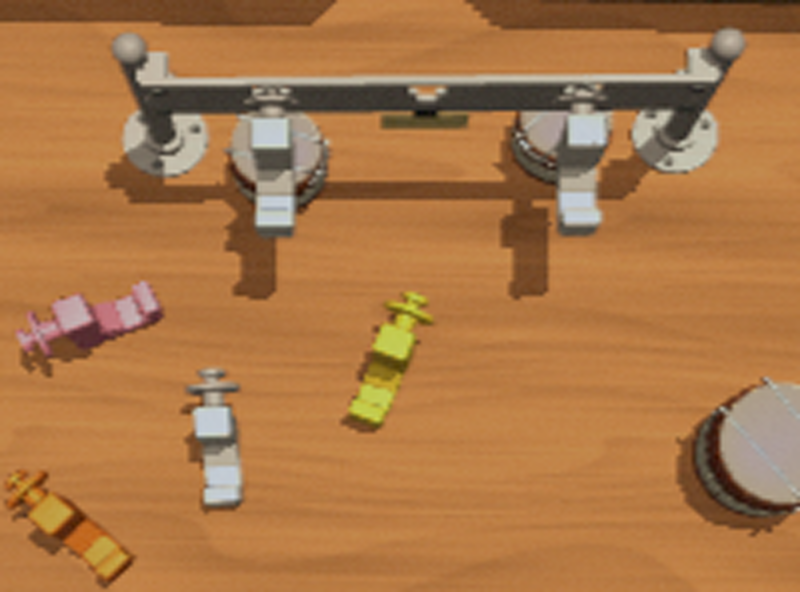

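The crop confirms it. The grey hook stands free at top (279,273), stud towards the rail and foot towards the robot. The middle keyhole, with the ticket below, is empty. Next are the precise measurements.

```bash
python3 - <<'E'
from h import *
import pickle
s=pickle.load(open('side0.pkl','rb'));t=pickle.load(open('top0.pkl','rb'))
P=pts(t)
x0,y0,x1,y1=268,250,294,296
b=cv2.resize(t['color'][y0:y1,x0:x1],None,fx=12,fy=12,interpolation=cv2.INTER_NEAREST)
c=cv2.resize(s['color'][295:345,300:348],None,fx=11,fy=11,interpolation=cv2.INTER_NEAREST)
H=max(b.shape[0],c.shape[0]); 
o=np.zeros((H,b.shape[1]+c.shape[1]+10,3),np.uint8);o[:b.shape[0],:b.shape[1]]=b;o[:c.shape[0],b.shape[1]+10:]=c
cv2.imwrite('pics/hk.png',cv2.resize(o[...,::-1],None,fx=.9,fy=.9))
# stem top: z band
def comp(zlo,zhi):
    m=(P[...,2]>zlo)&(P[...,2]<zhi);m[:,:265]=0;m[:,297:]=0;m[:248]=0;m[300:]=0
    return m
for r in range(250,296):
    row=P[r,268:294]; print(r,' '.join('%3d'%round(z*1000) for z in row[:,2]))
E
```

```text
250   3  -2  -1  -5   0   3  -3  -6  -1  -5  -3   3   3  -2   1  -2   1   2   3   4  -3  -2  -2 1449 -10   1
251   1  -5   4  -1   2   2   8   0  -2   2  -5   7  -2  -1   1   3   8   2   0   0   4  -2  -1   1  -2  -3
252   0  -1   0  -1   3  -1   3  -1  -3   6  -3   2  -1  -2   2   1   3  -2  -4   2  -3  -1   0  -3  -3   3
253  -2  -1   3  -2   1   1  -4   0   1   4  -4  -2   2   0  -3  -2   0  -1  -1   1   1   3  -1   5   0   2
254   3   2   1   1  -1   0   2   2  -2  64  63  61  -1  -4   0  -1  -2  -5  -2  -6   5   0   2  -1  -3  -5
255   6  -1   4   2  -3  -8  63  59  66  71  62  64  64  -1  -3   1   5   5  -2   4   1   4   2  -4  -3  -1
256  -2  -3  -3  -8   0   1  58  58  61  61  59  62  54  -2  -4  -6  -4  -1   6   3   4   5   1  -3   2   3
257   0   1   1   2  -2   3   3  -4  64  58  53   4  -1  -4  -1  -3   1  -2  -1  -8  -3  -1   2  -2  -3   1
258   2   5   0   2   1   0   0  -4  72  72  71  76  72  74  71  66   3  -2   1  -1   2   0   2   3   0   1
259  -1   5   3  -1  68  71  69  74  75  73  72  72  74  75  70  68  58  -4   3   5   0  -4   0  -2  -2   0
260  -3 -11   0  58
[... 3175 characters left out ...]
  44  41  35  44   4   1   3   1  -4   2  -2  -2  -2
290   5   0   0   3  -1   5   1   4  40  38  39  41  41  34  37  37  32   2  -1   0   4   2   0  -4   3  -2
291  -1   7  -3  -4  -3  -1  -5  -7   1  23  20  15  13  11  10   5   6   2  -7  -3  -4   2  -4   1  -4   1
292   2   0   2   3  -2   6   0  -3  -2   0   1  -2  -4  -1  -3   3  -2   0   2  -3   5   6   1   3   2   0
293   1  -2   0  -2   2   3  -2  -2  -6  -1   1   4  -2  -7  -4  -6   2   1  -3   2   3  -5  -1  -1   3   0
294  -1   2   0  -4   3  -3  -4   6  -4  -1  -3  -2  -2  -4  -1   6   1  -3   2   1   0  -3  -2   2  -1   2
295   2   1   2   6  -4  -1  -3   4  -3   0  -4   1   3  -7  -1  -8   0  -3  -1  -1   0   3   0  -5   3  -1
```

View pics/hk.png

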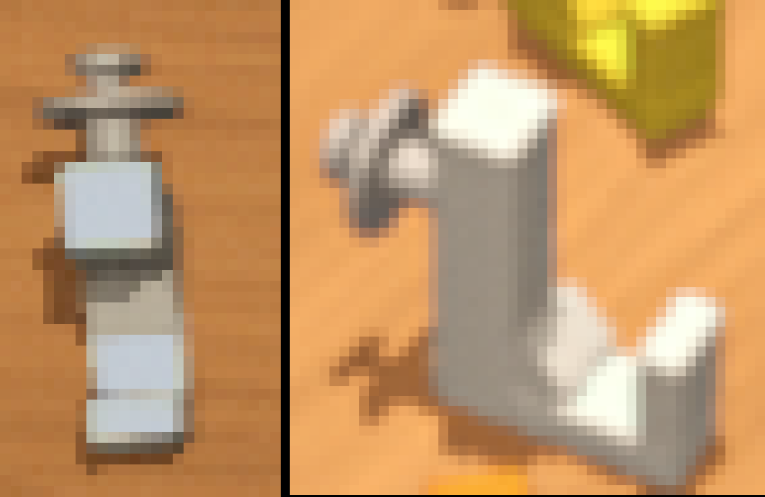

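```bash
python3 - <<'E'
from h import *
import pickle
s=pickle.load(open('side0.pkl','rb'));t=pickle.load(open('top0.pkl','rb'))
S=plane(t,277.7,268.5,.085);N=plane(t,279.95,288.5,.040);F=plane(t,277.7,259.2,.072);H=plane(t,277.35,255,.063)
for n,a in zip('SNFH',(S,N,F,H)):print(n,a.round(4),np.linalg.norm((a-S)[:2]).round(4),np.degrees(np.arctan2(*(a-S)[1::-1])).round(1))
print('side proj of stem top', proj(s,S))
# side: stem-top centre observed approx
cc=[(c,r) for c,r in [(0,0)]]
m=(s['color'].min(-1)>235);m[:295]=0;m[345:]=0;m[:,300:]&=True;m[:,:305]=0;m[:,335:]=0
n,l,st,ce=cv2.connectedComponentsWithStats(m.astype(np.uint8));print(st.tolist(),ce.round(1).tolist())
# rail: top view line fits; bar top edge rows by gradient
g=t['color'].astype(float).mean(-1)
b=cv2.resize(t['color'][162:216,250:412],None,fx=4.9,fy=10,interpolation=cv2.INTER_NEAREST)
cv2.imwrite('pics/rail.png',b[...,::-1])
b=cv2.resize(s['color'][175:275,220:335],None,fx=6.9,fy=6,interpolation=cv2.INTER_NEAREST)
cv2.imwrite('pics/rails.png',b[...,::-1])
E
```

```text
S [0.4437 0.1818 0.085 ] 0.0 0.0
N [0.3958 0.1776 0.04  ] 0.048 -175.1
F [0.4695 0.1836 0.072 ] 0.0259 4.0
H [0.4818 0.1856 0.063 ] 0.0383 5.7
side proj of stem top (np.float64(320.74790702367403), np.float64(305.37013454363233))
[[0, 0, 640, 480, 307143], [316, 303, 9, 7, 40], [330, 332, 4, 6, 17]] [[319.5, 239.5], [320.2, 305.7], [331.9, 334.5]]
```

View pics/rail.png

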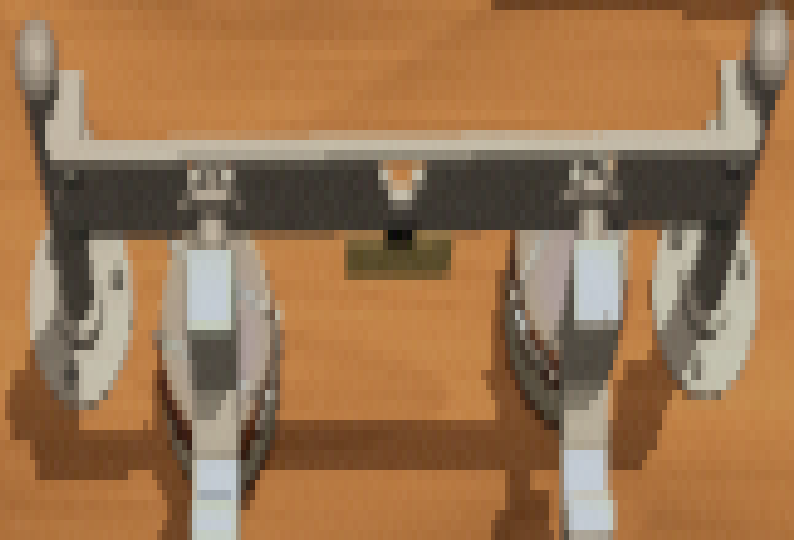

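View pics/rails.png

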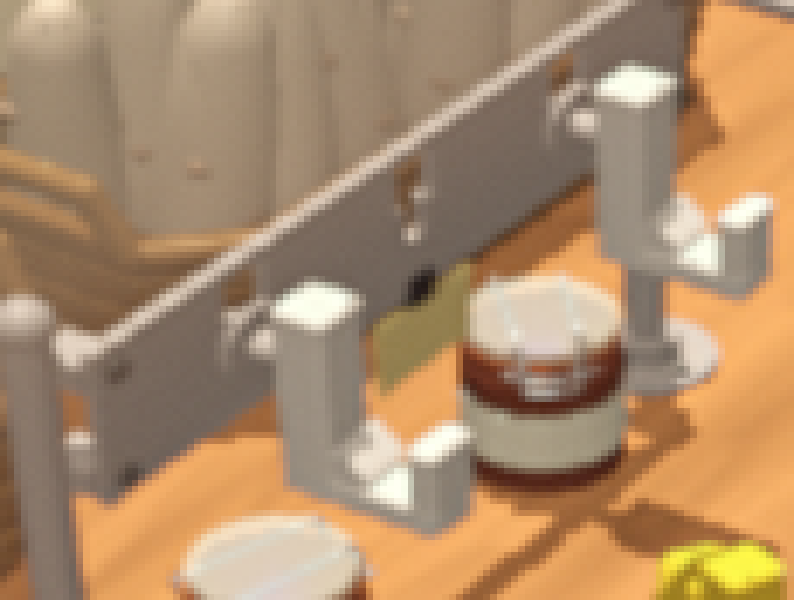

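```bash
cat > rail.py <<'E'
from h import *
import pickle
s=pickle.load(open('side0.pkl','rb'));t=pickle.load(open('top0.pkl','rb'))
g=t['color'].astype(float).mean(-1)
# rail yaw: bright-dark edge of bar top/front, subpixel rows
L=[]
for c in list(range(264,286))+list(range(300,365))+list(range(378,398)):
    col=g[170:185,c]; d=-np.diff(col); k=d.argmax()
    if 0<k<len(d)-1:
        o=0.5*(d[k-1]-d[k+1])/(d[k-1]-2*d[k]+d[k+1]); L.append((c,170+k+.5+o))
L=np.array(L); X=np.array([plane(t,c,r,.219) for c,r in L])
p=np.polyfit(X[:,1],X[:,0],1);res=X[:,0]-np.polyval(p,X[:,1]);ok=abs(res)<.0015
p=np.polyfit(X[ok,1],X[ok,0],1);yaw=-np.arctan(p[0]);print('front edge x(y)=',p,'yaw',yaw,np.degrees(yaw),ok.mean(),res[ok].std())
A=plane(t,292.7,190.5,.209);B=plane(t,371.6,190,.209);print(A,B,np.linalg.norm(A-B),'yaw',np.arctan2(-(A-B)[0],(A-B)[1]))
K=plane(t,330.6,0,0) if 0 else None
ex=np.array([np.cos(yaw),np.sin(yaw)]);ey=np.array([-ex[1],ex[0]])
def fr(a):return a[:2]@ex,a[:2]@ey
print('A,B in rail axes',fr(A),fr(B))
# opening seen col 331.1 row ~ 180 ; ticket col 330.6 row 187.5 (top edge z=.136-ish)
c,r=ray(t,331.1,180); xf=np.polyval(p,.05); k=(xf-c[0])/r[0]; print('opening',c+k*r,fr(c+k*r))
c,r=ray(t,330.6,187.5); k=(xf-c[0])/r[0]; print('ticket',c+k*r,fr(c+k*r))
# bar ends
for cc,rr in ((250+50/4.9-.5,176.5),(250+760/4.9-.5,175.5)):
    a=plane(t,cc,rr,.219);print('end',a,fr(a))
E
python3 rail.py
```

```text
front edge x(y)= [-0.02822219  0.65170482] yaw 0.02821470126961454 1.6165833029713186 0.9158878504672897 0.0003137139341210432
[0.61833959 0.14214023 0.209     ] [ 0.6231202  -0.04689902  0.209     ] 0.1890996946845034 yaw 0.025283625856974058
A,B in rail axes (np.float64(0.6221033928466869), np.float64(0.12463970693423859)) (np.float64(0.6215491281746934), np.float64(-0.06445917545390717))
opening [0.65029371 0.05018834 0.194386  ] (np.float64(0.6514507481431525), np.float64(0.031822960808908986))
ticket [0.65029371 0.04979077 0.12528052] (np.float64(0.6514395320691022), np.float64(0.031425540417049355))
end [0.64869073 0.22145821 0.219     ] (np.float64(0.6546800957888408), np.float64(0.20306987850588706))
end [ 0.65757511 -0.12450389  0.219     ] (np.float64(0.6538010133365261), np.float64(-0.14300516485130946))
```

```bash
cat >> h.py <<'E'
from scipy.spatial.transform import Rotation as Ro
def st():
    s=manip.state(); R=Ro.from_quat(s['ee_rot']).as_matrix()
    print('t',round(s['time_s'],3),'pos',s['tool_pos'].round(4),'F',s['wrist_force'].round(2),'T',s['wrist_torque'].round(2),'w',round(s['grip_width'],4))
    print('y',R[:,1].round(4),'jaw',R[:,2].round(4),'jawyaw',np.degrees(np.arctan2(-R[0,2],R[1,2])).round(2)); return s,R
E
python3 -c "
from h import *
st()"
```

```text
t 0.1 pos [ 0.2328 -0.5798  0.2141] F [-0.22 -1.2  -0.35] T [-0.   -0.02  0.05] w 0.095
y [-3.e-04  1.e-03 -1.e+00] jaw [ 0.3726 -0.928  -0.001 ] jawyaw -158.12
```

>>> apply_moves(
  motion="0.24 0.31 0 0 0 0; 0.48 0.62 0 0 0 -0.05; 0.72 0.93 0 0 0 -0.1; 0.72 0.93 0 0 0 -0.1",
  claw=0.6,
)

```text
time_s: 0.6
tool_pos: [0.3427, -0.4377, 0.2147]
ee_rot: [-0.099, 0.7, -0.7, 0.099]
wrist_force: [-1.2, 0.4, 0.1]
grip_width: 0.0608
```

>>> apply_moves(
  motion="0.24 0.31 0 0 0 0; 0.48 0.62 0 0 0 -0.05; 0.72 0.93 0 0 0 -0.1; 0.72 0.93 0 0 0 -0.1",
)

```text
time_s: 1.1
tool_pos: [0.4504, -0.299, 0.2145]
ee_rot: [-0.062, 0.704, -0.704, 0.062]
wrist_force: [-0.5, 0.8, 0.7]
grip_width: 0.0573
```

>>> apply_moves(
  motion="0 0.33 0 0 0 0; 0 0.66 0 0 0 0; 0 1 0 0 0 -0.085; 0 1 0 0 0 -0.085",
)

```text
time_s: 1.6
tool_pos: [0.4484, -0.1499, 0.2148]
ee_rot: [0.03, -0.706, 0.706, -0.03]
wrist_force: [-0.4, -0.1, -0.8]
grip_width: 0.057
```

>>> apply_moves(
  motion="0 0.33 0 0 0 0; 0 0.66 0 0 0 0; 0 1 0 0 0 0; 0 1 0 0 0 0",
)

```text
time_s: 2.1
tool_pos: [0.4492, -0.0003, 0.2147]
ee_rot: [0.031, -0.706, 0.707, -0.031]
wrist_force: [-0.1, -0.2, -0.3]
grip_width: 0.0571
```

```bash
python3 -c "
from h import *
st()"
```

```text
t 2.1 pos [ 4.492e-01 -3.000e-04  2.147e-01] F [-0.15 -0.22 -0.28] T [-0.03  0.04  0.01] w 0.0571
y [ 1.e-04 -2.e-04 -1.e+00] jaw [ 8.680e-02 -9.962e-01  2.000e-04] jawyaw -175.02
```

>>> apply_moves(
  motion="0 0.4 0 0 0 0; -0.02 0.8 0 0 0 0; -0.03 1 0 0 0 0; -0.03 1 0 0 0 0",
)

```text
time_s: 2.6
tool_pos: [0.4453, 0.1487, 0.2145]
ee_rot: [0.03, -0.706, 0.707, -0.03]
wrist_force: [1.2, -0.6, 0.6]
grip_width: 0.057
```

>>> apply_moves(
  motion="0 0.214 0 0 0 0; 0 0.214 -0.3 0 0 0; 0 0.214 -0.5 0 0 0; 0 0.214 -0.5 0 0 0",
)

```text
time_s: 3.1
tool_pos: [0.4445, 0.179, 0.1382]
ee_rot: [0.03, -0.706, 0.707, -0.028]
wrist_force: [0.8, 0.5, -0.3]
grip_width: 0.0568
```

```bash
python3 - <<'E'
from h import *
st()
for n in('side','top'):
    d=cam(n); c=d['color']
    c=c[260:360,280:400] if n=='side' else c[215:315,220:340]
    cv2.imwrite(f'pics/{n}1.png',cv2.resize(c,None,fx=5,fy=5,interpolation=cv2.INTER_CUBIC)[...,::-1])
E
```

```text
t 3.1 pos [0.4445 0.179  0.1382] F [ 0.84  0.51 -0.25] T [ 0.01 -0.02  0.05] w 0.0568
y [-0.0037 -0.0013 -1.    ] jaw [ 0.0818 -0.9966  0.001 ] jawyaw -175.31
```

View pics/side1.png

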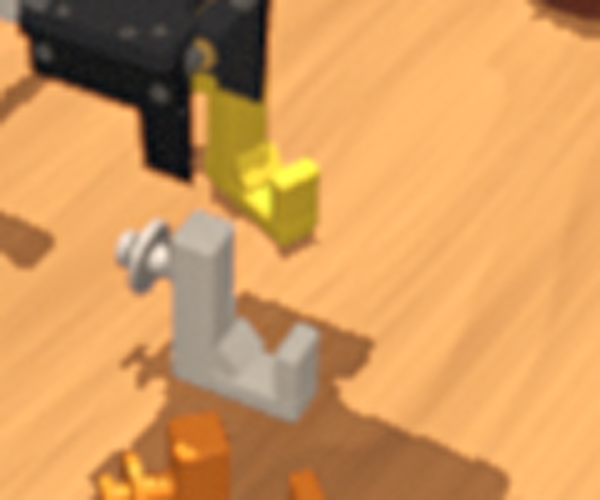

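The side view shows the open jaws above the grey hook, whose stem top is at crop (205,232). The path down is clear.

>>> apply_moves(
  motion="0 0 -0.1 0 0 0; 0 0 -0.25 0 0 0; 0 0 -0.45 0 0 0; 0 0 -0.6 0 0 0; 0 0 -0.6 0 0 0",
)

```text
time_s: 3.82
tool_pos: [0.4449, 0.1806, 0.0498]
ee_rot: [0.029, -0.706, 0.707, -0.029]
wrist_force: [1.1, 0.1, 0.2]
grip_width: 0.0572
```

```bash
python3 - <<'E'
from h import *
st()
d=cam('side'); c=d['color'][260:360,280:400]
cv2.imwrite(f'pics/side2.png',cv2.resize(c,None,fx=5,fy=5,interpolation=cv2.INTER_CUBIC)[...,::-1])
E
```

```text
t 3.825 pos [0.4449 0.1806 0.0498] F [1.09 0.11 0.22] T [ 0.01 -0.03 -0.05] w 0.0572
y [-4.e-04 -3.e-04 -1.e+00] jaw [ 8.280e-02 -9.966e-01  2.000e-04] jawyaw -175.25
```

View pics/side2.png

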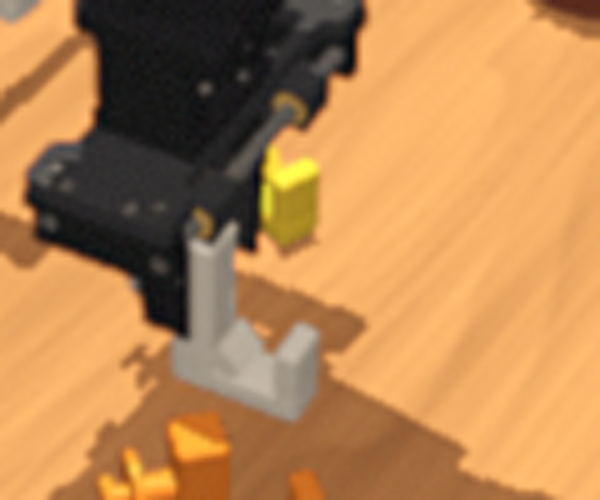

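>>> apply_moves(
  motion="0 0 0 0 0 0; 0 0 0 0 0 0; 0 0 0 0 0 0; 0 0 0 0 0 0; 0 0 0 0 0 0",
  claw=0,
  newtons=45,
)

```text
time_s: 4.5
tool_pos: [0.4445, 0.1811, 0.0499]
ee_rot: [0.029, -0.706, 0.707, -0.03]
wrist_force: [0.2, -0.3, 4.6]
grip_width: 0.0239
```

>>> apply_moves(
  motion="0 0 0.1 0 0 0; 0 0 0.3 0 0 0; 0 0 0.65 0 0 0; 0 0 1 0 0 0; 0 0 1 0 0 0",
)

```text
time_s: 5.12
tool_pos: [0.4455, 0.1815, 0.2026]
ee_rot: [-0.027, 0.707, -0.706, 0.032]
wrist_force: [0.4, -0.4, -2.7]
grip_width: 0.0241
```

```bash
python3 - <<'E'
from h import *
st()
d=cam('side'); c=d['color'][200:320,260:400]
cv2.imwrite(f'pics/side3.png',cv2.resize(c,None,fx=5,fy=5,interpolation=cv2.INTER_CUBIC)[...,::-1])
E
```

```text
t 5.125 pos [0.4455 0.1815 0.2026] F [ 0.44 -0.43 -2.69] T [0.04 0.04 0.04] w 0.0241
y [ 0.0059  0.0014 -1.    ] jaw [ 8.340e-02 -9.965e-01 -9.000e-04] jawyaw -175.21
```

View pics/side3.png

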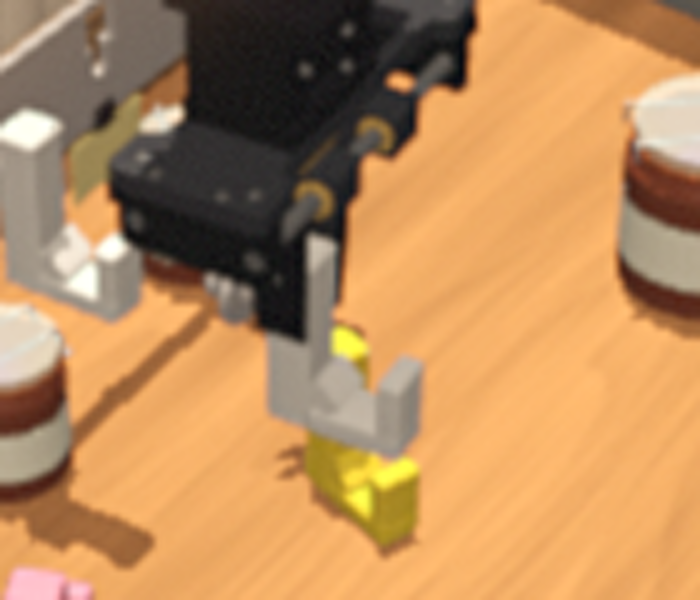

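>>> apply_moves(
  motion="0.1 -0.2 0 0 0 0; 0.2 -0.45 0 0 0 -0.02; 0.3 -0.7 0 0 0 -0.053; 0.4 -0.897 -0.02 0 0 -0.053; 0.4 -0.897 -0.02 0 0 -0.053",
)

```text
time_s: 5.8
tool_pos: [0.5043, 0.045, 0.1944]
ee_rot: [0.01, -0.707, 0.707, -0.008]
wrist_force: [-0.3, 0.3, -2.4]
grip_width: 0.024
```

>>> apply_moves(
  motion="0.1 0 0 0 0 0; 0.25 0 0 0 0 0; 0.35 0 0 0 0 0; 0.4 0 0 0 0 0; 0.4 0 0 0 0 0",
)

```text
time_s: 6.42
tool_pos: [0.5644, 0.0469, 0.1963]
ee_rot: [0.01, -0.707, 0.707, -0.01]
wrist_force: [0.4, 0.0, -2.4]
grip_width: 0.0238
```

```bash
python3 - <<'E'
from h import *
import pickle
st()
for n in('side','top'):
    d=cam(n); pickle.dump(d,open(n+'4.pkl','wb')); c=d['color']
    c=c[170:290,200:360] if n=='side' else c[155:255,250:410]
    cv2.imwrite(f'pics/{n}4.png',cv2.resize(c,None,fx=5,fy=5,interpolation=cv2.INTER_CUBIC)[...,::-1])
E
```

```text
t 6.425 pos [0.5644 0.0469 0.1963] F [ 0.37  0.03 -2.37] T [ 0.   -0.02  0.05] w 0.0238
y [-6.e-04 -1.e-04 -1.e+00] jaw [ 0.0283 -0.9996  0.    ] jawyaw -178.38
```

View pics/side4.png

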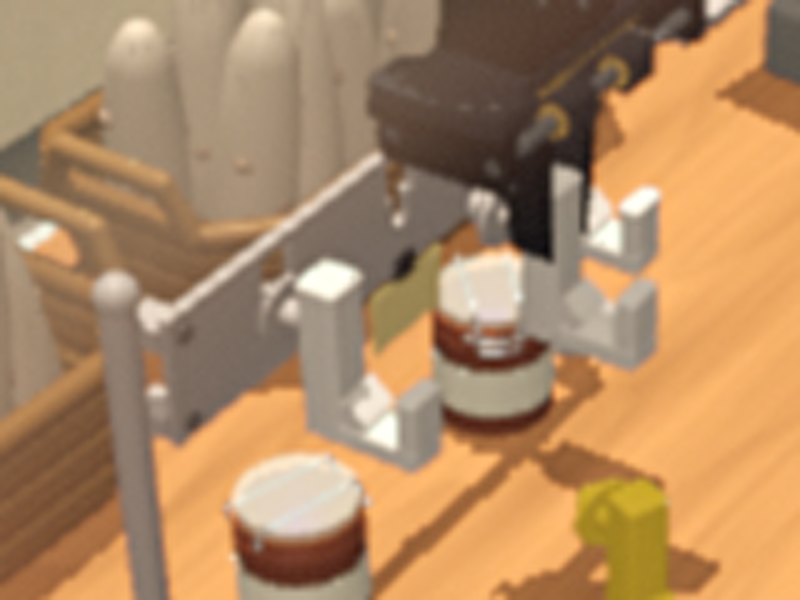

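View pics/top4.png

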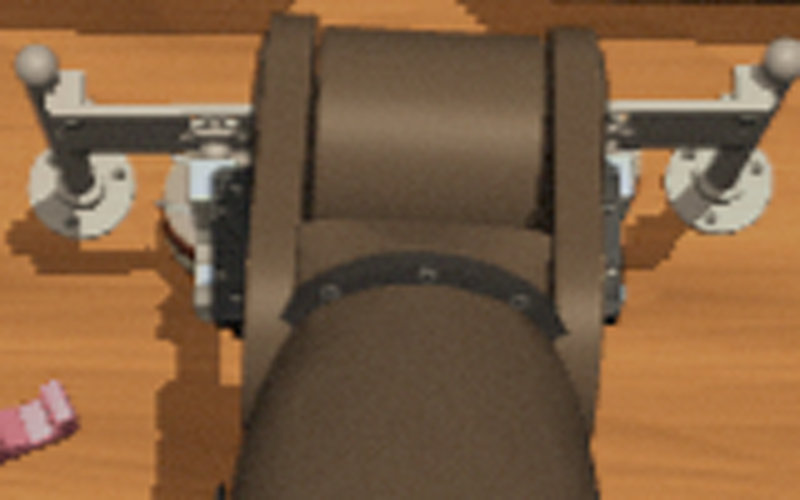

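```bash
python3 - <<'E'
from h import *
import pickle
s=pickle.load(open('side4.pkl','rb'))['color']
def cr(u0,v0,w=44,h=48,k=9): return cv2.resize(s[v0:v0+h,u0:u0+w],None,fx=k,fy=k,interpolation=cv2.INTER_NEAREST)
o=np.hstack([cr(256,220),cr(296,200)])
for i in range(0,o.shape[0],90): o[i]=0
for i in range(0,o.shape[1],90): o[:,i]=0
cv2.imwrite('pics/n4.png',o[...,::-1])
s0=pickle.load(open('side0.pkl','rb'))['color']
o=np.hstack([cr(256,220),cv2.resize(s0[170:218,300:344],None,fx=9,fy=9,interpolation=cv2.INTER_NEAREST)])
for i in range(0,o.shape[0],90): o[i]=0
for i in range(0,o.shape[1],90): o[:,i]=0
cv2.imwrite('pics/n4b.png',o[...,::-1])
E
```

```text
(no output)
```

View pics/n4.png

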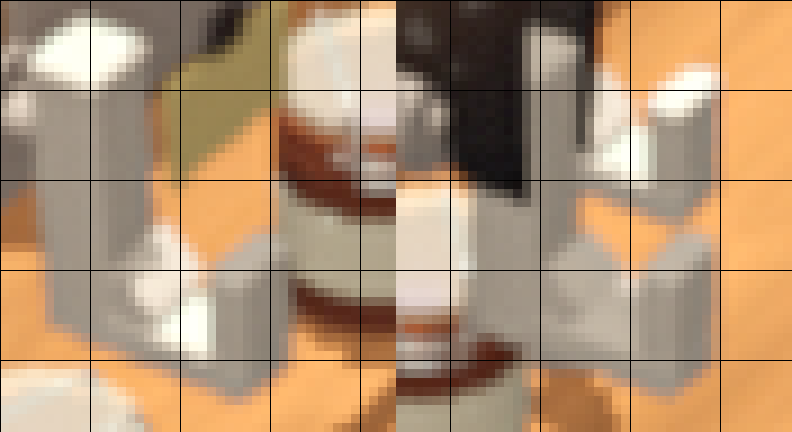

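View pics/n4b.png

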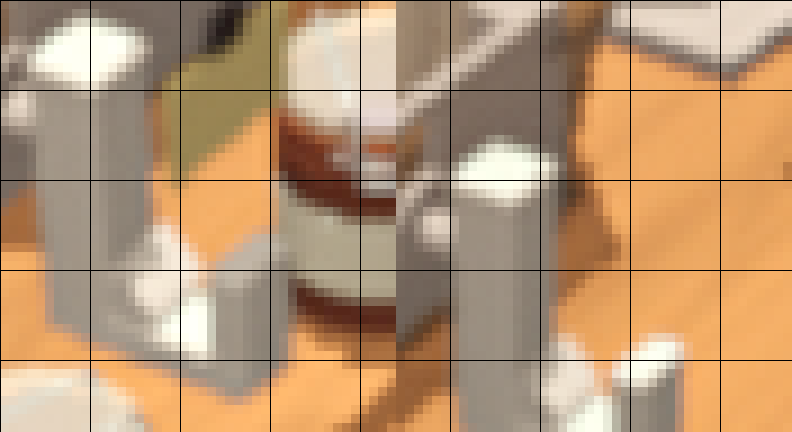

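```bash
python3 - <<'E'
from h import *
import pickle
s=pickle.load(open('side4.pkl','rb'))
yaw=.0275;ex=np.array([np.cos(yaw),np.sin(yaw)]);ey=np.array([-ex[1],ex[0]])
for n,u,v,z in (('A',282.2,263.9,.124),('B',327.1,223.7,.124),('H',326.4,243.4,.1464)):
    a=plane(s,u,v,z);print(n,a.round(4),(a[:2]@ex).round(4),(a[:2]@ey).round(4))
# depth-based: foreground hook pixels +y face / stem silhouettes
st()
P=pts(s)
# +y side faces of arm/nose : A, B, held
for n,(u0,u1,v0,v1) in {'A':(281,284,252,260),'B':(326,328,211,220),'H':(325,328,232,240)}.items():
    for u in range(u0,u1): print(n,u,[tuple((P[v,u]@np.c_[np.r_[ex,0],np.r_[ey,0],[0,0,1]]).round(4)) for v in (v0+2,v1-2)])
E
```

```text
A [0.5705 0.1509 0.124 ] 0.5745 0.1352
B [ 0.5756 -0.0422  0.124 ] 0.5742 -0.058
H [0.5141 0.0541 0.1464] 0.5154 0.0399
t 6.525 pos [0.5639 0.0467 0.1965] F [ 0.48  0.05 -2.07] T [ 0.01  0.01 -0.03] w 0.0237
y [-7.e-04 -1.e-04 -1.e+00] jaw [ 2.810e-02 -9.996e-01  1.000e-04] jawyaw -178.39
A 281 [(np.float64(0.5744), np.float64(0.138), np.float64(0.1542)), (np.float64(0.5762), np.float64(0.1363), np.float64(0.141))]
A 282 [(np.float64(0.5699), np.float64(0.1402), np.float64(0.1574)), (np.float64(0.5726), np.float64(0.1374), np.float64(0.1432))]
A 283 [(np.float64(0.5717), np.float64(0.1341), np.float64(0.1527)), (np.float64(0.5713), np.float64(0.1354), np.float64(0.1424))]
B 326 [(np.float64(0.5734), np.float64(-0.0511), np.float64(0.16)), (np.float64(0.5746), np.float64(-0.0532), np.float64(0.1437))]
B 327 [(np.float64(0.5724), np.float64(-0.0541), np.float64(0.1587)), (np.float64(0.5729), np.float64(-0.0552), np.float64(0.1431))]
H 325 [(np.float64(0.5157), np.float64(0.0459), np.float64(0.1766)), (np.float64(0.517), np.float64(0.0437), np.float64(0.1635))]
H 326 [(np.float64(0.5148), np.float64(0.043), np.float64(0.1752)), (np.float64(0.5129), np.float64(0.046), np.float64(0.1665))]
H 327 [(np.float64(0.5123), np.float64(0.0427), np.float64(0.176)), (np.float64(0.5124), np.float64(0.0424), np.float64(0.1645))]
```

Image measurements: the held hook's nose corner is at side (326,243). The fixed hooks' corners are at (282,264) and (327,224). So the hook is about 59 mm short of home and about 0.5–1 mm too far to +y.

>>> apply_moves(
  motion="0.08 0 0 0 0 0; 0.16 0.002 0 0 0 0; 0.22 0.003 0 0 0 0; 0.253 0.003 0 0 0 0; 0.253 0.003 0 0 0 0",
)

```text
time_s: 7.15
tool_pos: [0.6025, 0.047, 0.1964]
ee_rot: [0.01, -0.707, 0.707, -0.01]
wrist_force: [0.0, -1.6, -2.1]
grip_width: 0.0237
```

```bash
cat > look.py <<'E'
import sys
from h import *
import pickle
k=sys.argv[1]
st()
d=cam('side'); pickle.dump(d,open('side%s.pkl'%k,'wb')); c=d['color'][180:265,255:345]
cv2.imwrite(f'pics/side{k}.png',cv2.resize(c,None,fx=7,fy=7,interpolation=cv2.INTER_NEAREST)[...,::-1])
E
python3 look.py 5
```

```text
t 7.15 pos [0.6025 0.047  0.1964] F [ 0.02 -1.56 -2.14] T [ 0.   -0.05  0.02] w 0.0237
y [-3.e-04 -1.e-04 -1.e+00] jaw [ 2.790e-02 -9.996e-01  1.000e-04] jawyaw -178.4
```

View pics/side5.png

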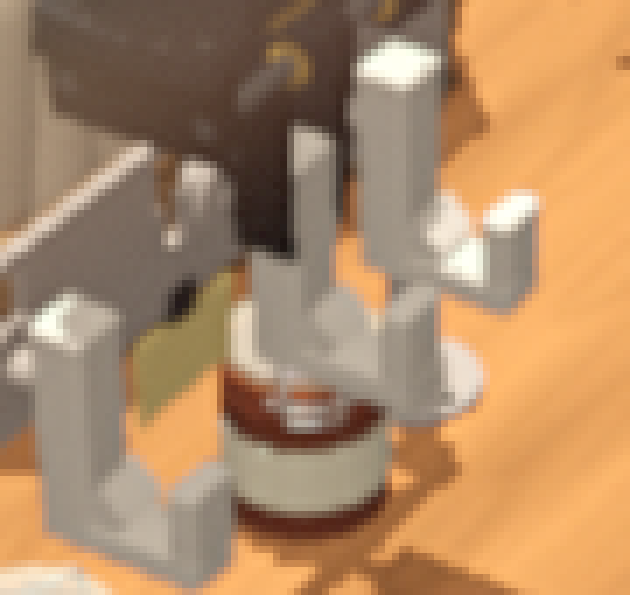

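```bash
python3 - <<'E'
from h import *
import pickle
s=pickle.load(open('side5.pkl','rb'))
yaw=.0278;ex=np.array([np.cos(yaw),np.sin(yaw)]);ey=np.array([-ex[1],ex[0]])
for n,u,v,z in (('A',282.4,264,.124),('B',327.1,224,.124),('H',313.5,240.2,.1465)):
    a=plane(s,u,v,z);print(n,a.round(4),(a[:2]@ex).round(4),(a[:2]@ey).round(4))
# predicted head outline centre & opening in image
T=np.array([.6025,.047]); stud=T+ex*.028
for nm,r in(('headfront',.0115),):
  for z in(.1935,.2025,.2115): print(nm,z,proj(s,[*(stud+ex*r),z]))
o=ex*.651+ey*.0303
for z in (.191,.202,.213,.176):print('open',z,[tuple(np.round(proj(s,[*(o+ey*w),z]),1)) for w in(-.011,0,.011)])
c=cv2.resize(s['color'][192:225,270:300],None,fx=18,fy=18,interpolation=cv2.INTER_NEAREST);cv2.imwrite('pics/key.png',c[...,::-1])
E
```

```text
A [0.5699 0.151  0.124 ] 0.5739 0.1351
B [ 0.5748 -0.0411  0.124 ] 0.5735 -0.057
H [0.546  0.0605 0.1465] 0.5475 0.0453
headfront 0.1935 (np.float64(283.1778085624708), np.float64(208.44422561000812))
headfront 0.2025 (np.float64(283.0403106333275), np.float64(205.24951121995156))
headfront 0.2115 (np.float64(282.90175387743915), np.float64(202.03019537545615))
open 0.191 [(np.float64(283.2), np.float64(206.3)), (np.float64(280.5), np.float64(208.4)), (np.float64(277.8), np.float64(210.5))]
open 0.202 [(np.float64(283.0), np.float64(202.4)), (np.float64(280.3), np.float64(204.5)), (np.float64(277.6), np.float64(206.6))]
open 0.213 [(np.float64(282.8), np.float64(198.5)), (np.float64(280.1), np.float64(200.5)), (np.float64(277.4), np.float64(202.6))]
open 0.176 [(np.float64(283.4), np.float64(211.5)), (np.float64(280.7), np.float64(213.6)), (np.float64(278.1), np.float64(215.8))]
```

View pics/key.png

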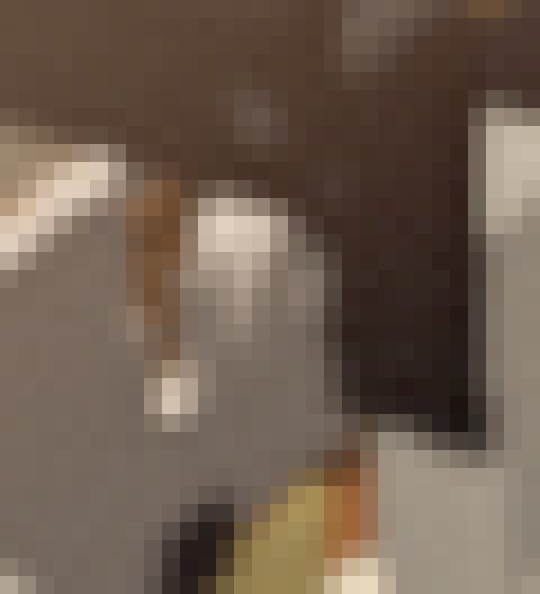

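```bash
python3 - <<'E'
from h import *
import pickle
s=pickle.load(open('side5.pkl','rb'))
yaw=.0278;ex=np.array([np.cos(yaw),np.sin(yaw)]);ey=np.array([-ex[1],ex[0]])
T=np.array([.6025,.047]); stud=T+ex*.028; a=np.linspace(0,2*np.pi,73)
def circ(r,off):
    return np.array([proj(s,[*(stud+ex*off+ey*r*np.cos(q)),.2025+r*np.sin(q)]) for q in a])
for n,r,o in(('headback',.009,.0115),('headfront',.009,.0065),('flrear',.018,0),('flfront',.018,-.004)):
    c=circ(r,o)+.5; print(n,'u',c[:,0].min().round(1),c[:,0].max().round(1),'v',c[:,1].min().round(1),c[:,1].max().round(1))
print('nose vertex pred',np.array(proj(s,[*(stud+ex*-.082+ey*.012),.1465]))+.5)
E
```

```text
headback u 281.3 285.7 v 202.1 209.4
headfront u 283.1 287.4 v 202.7 210.0
flrear u 283.1 291.8 v 199.8 214.4
flfront u 284.5 293.2 v 200.3 214.9
nose vertex pred [313.97222758 239.76501493]
```

The head at side (283,206) sits level with the opening at (279,205). Now I advance gently and watch the force.

>>> apply_moves(
  motion="0.007 0.003 0 0 0 0; 0.015 0.004 0 0 0 0; 0.023 0.004 0 0 0 0; 0.03 0.004 0 0 0 0; 0.033 0.004 0 0 0 0",
)

```text
time_s: 7.82
tool_pos: [0.6074, 0.0476, 0.1967]
ee_rot: [0.01, -0.707, 0.707, -0.01]
wrist_force: [-0.4, -0.0, -2.5]
grip_width: 0.0239
```

>>> apply_moves(
  motion="0.004 0 0 0 0 0; 0.008 0 0 0 0 0; 0.012 0 0 0 0 0; 0.016 0 0 0 0 0; 0.02 0.0005 0 0 0 0",
)

```text
time_s: 8.45
tool_pos: [0.6103, 0.0477, 0.1967]
ee_rot: [0.01, -0.707, 0.707, -0.01]
wrist_force: [1.0, 0.8, -1.9]
grip_width: 0.024
```

>>> apply_moves(
  motion="0.004 0 0 0 0 0; 0.008 0 0 0 0 0; 0.012 0 0 0 0 0; 0.016 0 0 0 0 0; 0.016 0.0005 0 0 0 0",
)

```text
time_s: 9.07
tool_pos: [0.6127, 0.0477, 0.1966]
ee_rot: [0.01, -0.707, 0.707, -0.01]
wrist_force: [-0.1, -0.0, -1.4]
grip_width: 0.024
```

```bash
python3 look.py 6
```

```text
t 9.075 pos [0.6127 0.0477 0.1966] F [-0.15 -0.01 -1.42] T [ 0.01 -0.06  0.04] w 0.024
y [-1.e-04 -1.e-04 -1.e+00] jaw [ 2.780e-02 -9.996e-01  1.000e-04] jawyaw -178.41
```

View pics/side6.png

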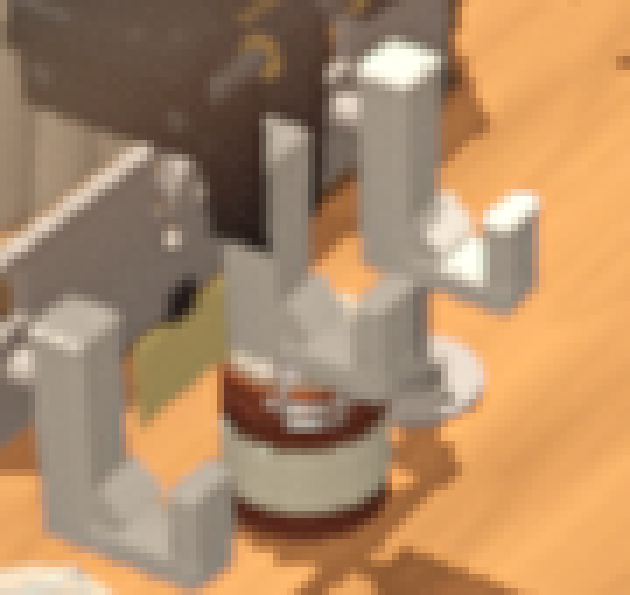

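>>> apply_moves(
  motion="0.004 0 0 0 0 0; 0.008 0 0 0 0 0; 0.012 0 0 0 0 0; 0.016 0 0 0 0 0; 0.016 0.0005 0 0 0 0",
)

```text
time_s: 9.75
tool_pos: [0.6151, 0.0478, 0.1967]
ee_rot: [0.01, -0.707, 0.707, -0.01]
wrist_force: [-0.4, 0.4, -1.7]
grip_width: 0.0241
```

>>> apply_moves(
  motion="0.004 0 0 0 0 0; 0.008 0 0 0 0 0; 0.012 0 0 0 0 0; 0.016 0 0 0 0 0; 0.016 0.0005 0 0 0 0",
)

```text
time_s: 10.38
tool_pos: [0.6175, 0.0479, 0.1966]
ee_rot: [0.01, -0.707, 0.707, -0.01]
wrist_force: [0.3, -0.0, -1.7]
grip_width: 0.024
```

>>> apply_moves(
  motion="0.003 0 0 0 0 0; 0.006 0 0 0 0 0; 0.009 0 0 0 0 0; 0.012 0 0 0 0 0; 0.012 0.0003 0 0 0 0",
)

```text
time_s: 11.0
tool_pos: [0.6193, 0.0479, 0.1967]
ee_rot: [0.01, -0.707, 0.707, -0.01]
wrist_force: [-0.7, -0.2, -1.7]
grip_width: 0.0238
```

The head is in with no contact. Now I feel for the flange contact.

>>> apply_moves(
  motion="0.003 0 0 0 0 0; 0.006 0 0 0 0 0; 0.006 0.0002 0 0 0 0; 0.006 0.0002 0 0 0 0",
)

```text
time_s: 11.5
tool_pos: [0.6202, 0.048, 0.1967]
ee_rot: [0.01, -0.707, 0.707, -0.01]
wrist_force: [-0.1, 0.8, -2.0]
grip_width: 0.0239
```

>>> apply_moves(
  motion="0.002 0 0 0 0 0; 0.004 0 0 0 0 0; 0.004 0.0001 0 0 0 0",
)

```text
time_s: 11.88
tool_pos: [0.6208, 0.048, 0.1966]
ee_rot: [0.01, -0.707, 0.707, -0.01]
wrist_force: [0.2, -0.1, -1.4]
grip_width: 0.024
```

>>> apply_moves(
  motion="0.002 0 0 0 0 0; 0.004 0 0 0 0 0; 0.004 0.0001 0 0 0 0",
)

```text
time_s: 12.25
tool_pos: [0.6214, 0.048, 0.1966]
ee_rot: [0.01, -0.707, 0.707, -0.01]
wrist_force: [-0.2, -0.2, -1.9]
grip_width: 0.0241
```

>>> apply_moves(
  motion="0.002 0 0 0 0 0; 0.004 0 0 0 0 0; 0.004 0.0001 0 0 0 0",
)

```text
time_s: 12.62
tool_pos: [0.622, 0.048, 0.1967]
ee_rot: [0.01, -0.707, 0.707, -0.01]
wrist_force: [-0.1, 0.3, -1.7]
grip_width: 0.0237
```

>>> apply_moves(
  motion="0.002 0 0 0 0 0; 0.004 0 0 0 0 0; 0.004 0.0001 0 0 0 0",
)

```text
time_s: 13.0
tool_pos: [0.6221, 0.048, 0.1967]
ee_rot: [0.01, -0.707, 0.707, -0.009]
wrist_force: [-5.2, 0.7, 0.6]
grip_width: 0.0237
```

>>> apply_moves(
  motion="0.002 0 0 0 0 0; 0.004 0 0 0 0 0; 0.004 0.0001 0 0 0 0",
)

```text
time_s: 13.38
tool_pos: [0.6222, 0.0481, 0.1967]
ee_rot: [0.011, -0.707, 0.707, -0.009]
wrist_force: [-7.9, -0.8, 2.3]
grip_width: 0.0243
```

>>> apply_moves(
  motion="0.002 0 0 0 0 0; 0.004 0 0 0 0 0; 0.004 0.0001 0 0 0 0",
)

```text
time_s: 13.75
tool_pos: [0.6222, 0.048, 0.1967]
ee_rot: [0.011, -0.707, 0.707, -0.009]
wrist_force: [-12.6, -0.5, 4.7]
grip_width: 0.0238
```

The flange touches at TCP x≈0.622, which agrees with the vision estimate. I back off about 0.7 mm and check.

>>> apply_moves(
  motion="-0.009 0 0 0 0 0; -0.017 -0.0005 0 0 0 0; -0.017 -0.0005 0 0 0 0",
)

```text
time_s: 14.12
tool_pos: [0.6215, 0.048, 0.1967]
ee_rot: [0.01, -0.707, 0.707, -0.01]
wrist_force: [-0.2, -0.3, -3.0]
grip_width: 0.0236
```

```bash
python3 look.py 7
```

```text
t 14.125 pos [0.6215 0.048  0.1967] F [-0.23 -0.27 -2.96] T [0.04 0.03 0.04] w 0.0236
y [ 7.e-04 -1.e-04 -1.e+00] jaw [ 2.780e-02 -9.996e-01  1.000e-04] jawyaw -178.4
```

View pics/side7.png

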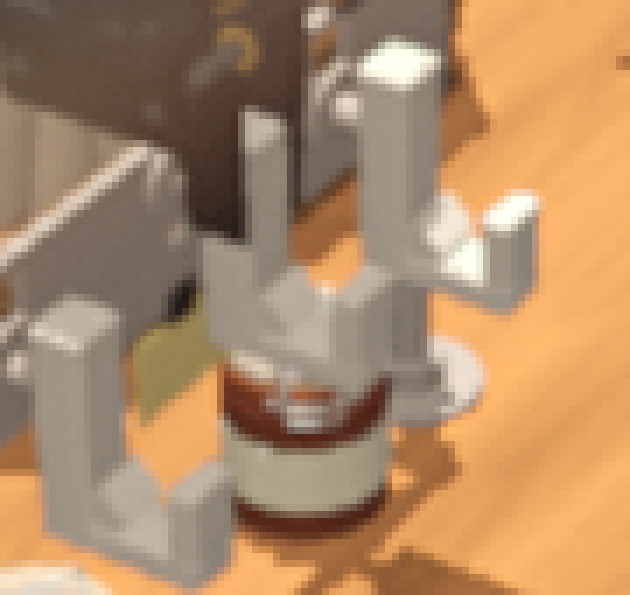

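>>> apply_moves(
  motion="0 0 -0.009 0 0 0; 0 0 -0.018 0 0 0; 0 0 -0.027 0 0 0; 0 0 -0.036 0 0 0; 0 0 -0.036 0 0 0",
)

```text
time_s: 14.8
tool_pos: [0.6212, 0.048, 0.1911]
ee_rot: [0.01, -0.707, 0.707, -0.01]
wrist_force: [0.2, -0.2, -2.2]
grip_width: 0.0238
```

>>> apply_moves(
  motion="0 0 -0.005 0 0 0; 0 0 -0.01 0 0 0; 0 0 -0.015 0 0 0; 0 0 -0.02 0 0 0; 0 0 -0.02 0 0 0",
)

```text
time_s: 15.42
tool_pos: [0.6212, 0.048, 0.1882]
ee_rot: [0.01, -0.707, 0.707, -0.01]
wrist_force: [1.1, -0.2, -2.5]
grip_width: 0.0237
```

>>> apply_moves(
  motion="0 0 -0.005 0 0 0; 0 0 -0.01 0 0 0; 0 0 -0.015 0 0 0; 0 0 -0.02 0 0 0; 0 0 -0.02 0 0 0",
)

```text
time_s: 16.05
tool_pos: [0.6212, 0.048, 0.1852]
ee_rot: [0.01, -0.707, 0.707, -0.01]
wrist_force: [-0.2, -0.3, -1.9]
grip_width: 0.024
```

>>> apply_moves(
  motion="0 0 -0.005 0 0 0; 0 0 -0.01 0 0 0; 0 0 -0.015 0 0 0; 0 0 -0.02 0 0 0; 0 0 -0.02 0 0 0",
)

```text
time_s: 16.68
tool_pos: [0.6212, 0.048, 0.1822]
ee_rot: [0.01, -0.707, 0.707, -0.01]
wrist_force: [0.4, 0.6, -0.6]
grip_width: 0.024
```

In the slot with no contact forces. I continue down.

>>> apply_moves(
  motion="0 0 -0.005 0 0 0; 0 0 -0.01 0 0 0; 0 0 -0.015 0 0 0; 0 0 -0.02 0 0 0; 0 0 -0.02 0 0 0",
)

```text
time_s: 17.3
tool_pos: [0.6212, 0.048, 0.1792]
ee_rot: [0.01, -0.707, 0.707, -0.01]
wrist_force: [0.0, 0.1, -2.0]
grip_width: 0.024
```

>>> apply_moves(
  motion="0 0 -0.005 0 0 0; 0 0 -0.01 0 0 0; 0 0 -0.015 0 0 0; 0 0 -0.015 0 0 0",
)

```text
time_s: 17.8
tool_pos: [0.6212, 0.048, 0.1769]
ee_rot: [0.01, -0.707, 0.707, -0.01]
wrist_force: [-0.7, 0.5, -2.2]
grip_width: 0.0239
```

>>> apply_moves(
  motion="0 0 -0.003 0 0 0; 0 0 -0.006 0 0 0; 0 0 -0.006 0 0 0",
)

```text
time_s: 18.18
tool_pos: [0.6212, 0.048, 0.1761]
ee_rot: [0.01, -0.707, 0.707, -0.01]
wrist_force: [-0.6, 0.2, -1.6]
grip_width: 0.0238
```

>>> apply_moves(
  motion="0 0 -0.002 0 0 0; 0 0 -0.004 0 0 0; 0 0 -0.004 0 0 0",
)

```text
time_s: 18.55
tool_pos: [0.6212, 0.048, 0.1755]
ee_rot: [0.01, -0.707, 0.707, -0.01]
wrist_force: [0.1, -0.5, -2.5]
grip_width: 0.0236
```

>>> apply_moves(
  motion="0 0 -0.002 0 0 0; 0 0 -0.004 0 0 0; 0 0 -0.004 0 0 0",
)

```text
time_s: 18.92
tool_pos: [0.6212, 0.048, 0.1749]
ee_rot: [0.01, -0.707, 0.707, -0.01]
wrist_force: [0.0, 0.3, -1.9]
grip_width: 0.0241
```

>>> apply_moves(
  motion="0 0 -0.002 0 0 0; 0 0 -0.004 0 0 0; 0 0 -0.004 0 0 0",
)

```text
time_s: 19.3
tool_pos: [0.6212, 0.048, 0.1743]
ee_rot: [0.01, -0.707, 0.707, -0.01]
wrist_force: [0.2, -0.4, -1.8]
grip_width: 0.0235
```

>>> apply_moves(
  motion="0 0 -0.002 0 0 0; 0 0 -0.003 0 0 0; 0 0 -0.003 0 0 0",
)

```text
time_s: 19.68
tool_pos: [0.6213, 0.048, 0.1739]
ee_rot: [0.01, -0.707, 0.707, -0.01]
wrist_force: [-0.0, 0.6, -2.6]
grip_width: 0.0236
```

>>> apply_moves(
  motion="0 0 -0.002 0 0 0; 0 0 -0.003 0 0 0; 0 0 -0.003 0 0 0",
)

```text
time_s: 20.05
tool_pos: [0.6213, 0.048, 0.1737]
ee_rot: [0.01, -0.707, 0.707, -0.01]
wrist_force: [-0.9, -0.2, 1.9]
grip_width: 0.0237
```

Bottom contact at TCP z≈0.1738, where it was predicted. I seat it with a light press, then ease off before pulling.

>>> apply_moves(
  motion="0 0 -0.002 0 0 0; 0 0 -0.004 0 0 0; 0 0 -0.004 0 0 0",
)

```text
time_s: 20.42
tool_pos: [0.6214, 0.048, 0.1734]
ee_rot: [0.01, -0.707, 0.707, -0.01]
wrist_force: [-2.3, 0.1, 6.6]
grip_width: 0.0239
```

```bash
python3 look.py 8
```

```text
t 20.425 pos [0.6214 0.048  0.1734] F [-2.28  0.11  6.58] T [ 0.01  0.26 -0.  ] w 0.0239
y [ 8.e-04 -1.e-04 -1.e+00] jaw [ 2.790e-02 -9.996e-01  2.000e-04] jawyaw -178.4
```

View pics/side8.png

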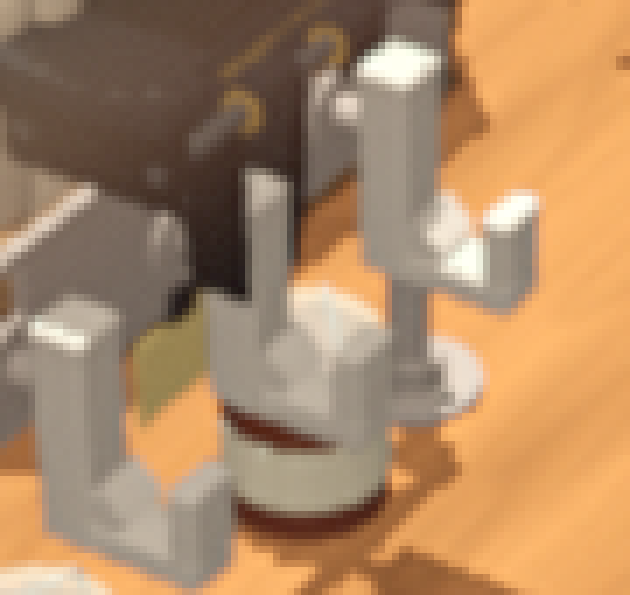

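>>> apply_moves(
  motion="-0.003 0 0 0 0 0; -0.006 0 0 0 0 0; -0.006 -0.0002 0 0 0 0",
)

```text
time_s: 20.85
tool_pos: [0.6211, 0.048, 0.1734]
ee_rot: [0.009, -0.707, 0.707, -0.011]
wrist_force: [2.5, -0.5, 5.4]
grip_width: 0.0237
```

>>> apply_moves(
  motion="-0.003 0 0 0 0 0; -0.006 0 0 0 0 0; -0.006 -0.0002 0 0 0 0",
)

```text
time_s: 21.22
tool_pos: [0.6206, 0.0479, 0.1734]
ee_rot: [0.009, -0.707, 0.707, -0.011]
wrist_force: [6.2, 0.8, 4.6]
grip_width: 0.0237
```

>>> apply_moves(
  motion="-0.003 0 0 0 0 0; -0.005 0 0 0 0 0; -0.005 -0.0002 0 0 0 0",
)

```text
time_s: 21.6
tool_pos: [0.6206, 0.0479, 0.1733]
ee_rot: [0.008, -0.707, 0.707, -0.011]
wrist_force: [10.3, 1.5, 3.0]
grip_width: 0.0241
```

>>> apply_moves(
  motion="-0.003 0 0 0 0 0; -0.005 0 0 0 0 0; -0.005 -0.0002 0 0 0 0",
)

```text
time_s: 21.98
tool_pos: [0.6205, 0.0479, 0.1733]
ee_rot: [-0.007, 0.707, -0.707, 0.012]
wrist_force: [14.5, 1.6, 0.3]
grip_width: 0.0238
```

>>> apply_moves(
  motion="-0.002 0 0 0 0 0; -0.003 0 0 0 0 0; -0.003 0 0 0 0 0",
)

```text
time_s: 22.35
tool_pos: [0.6205, 0.0479, 0.1733]
ee_rot: [-0.007, 0.707, -0.707, 0.012]
wrist_force: [17.3, 2.5, -2.3]
grip_width: 0.0242
```

```bash
python3 look.py 9
```

```text
t 22.35 pos [0.6205 0.0479 0.1733] F [17.29  2.45 -2.27] T [ 0.37 -3.17  0.01] w 0.0242
y [ 7.4e-03  2.0e-04 -1.0e+00] jaw [ 2.760e-02 -9.996e-01  1.000e-04] jawyaw -178.42
```

>>> apply_moves(
  motion="0.002 0 -0.002 0 0 0; 0.002 0 -0.003 0 0 0",
)

```text
time_s: 22.65
tool_pos: [0.6205, 0.0479, 0.1732]
ee_rot: [0.007, -0.707, 0.707, -0.012]
wrist_force: [13.2, 1.9, 3.7]
grip_width: 0.0238
```

>>> apply_moves(
  motion="0 0 0 0 0 0; 0 0 0 0 0 0",
)

```text
time_s: 22.9
tool_pos: [0.6205, 0.0479, 0.1733]
ee_rot: [-0.007, 0.707, -0.707, 0.012]
wrist_force: [13.7, 0.4, 2.9]
grip_width: 0.0234
```

>>> apply_moves(
  motion="-0.0025 0 0 0 0 0; -0.0025 0 0 0 0 0",
)

```text
time_s: 23.15
tool_pos: [0.6205, 0.0479, 0.1732]
ee_rot: [-0.007, 0.707, -0.707, 0.013]
wrist_force: [16.1, 2.2, 0.9]
grip_width: 0.0236
```

>>> apply_moves(
  motion="0 0 0 0 0 0; 0 0 0 0 0 0",
)

```text
time_s: 23.4
tool_pos: [0.6205, 0.0479, 0.1732]
ee_rot: [-0.007, 0.707, -0.707, 0.013]
wrist_force: [16.3, 2.0, 1.9]
grip_width: 0.0238
```

>>> apply_moves(
  motion="0.0005 0 0 0 0 0; 0.0005 0 0 0 0 0; 0.0005 0 0 0 0 0; 0.0005 0 0 0 0 0",
)

```text
time_s: 23.9
tool_pos: [0.6205, 0.0479, 0.1732]
ee_rot: [-0.007, 0.707, -0.707, 0.012]
wrist_force: [14.1, 1.5, 1.2]
grip_width: 0.0236
```

>>> apply_moves(
  motion="0 0 0 0 0 0; 0 0 0 0 0 0; 0 0 0 0 0 0; 0 0 0 0 0 0",
)

```text
time_s: 24.4
tool_pos: [0.6204, 0.0479, 0.1732]
ee_rot: [0.007, -0.707, 0.707, -0.012]
wrist_force: [14.8, 1.4, 1.8]
grip_width: 0.024
```

>>> apply_moves(
  motion="0 0 0 0 0 0; 0 0 0 0 0 0; 0 0 0 0 0 0; 0 0 0 0 0 0",
)

```text
time_s: 24.9
tool_pos: [0.6204, 0.0479, 0.1732]
ee_rot: [-0.007, 0.707, -0.707, 0.012]
wrist_force: [14.4, 0.2, 1.8]
grip_width: 0.0236
```

>>> apply_moves(
  motion="0 0 0 0 0 0; 0 0 0 0 0 0; 0 0 0 0 0 0; 0 0 0 0 0 0",
)

```text
time_s: 25.4
tool_pos: [0.6204, 0.0479, 0.1732]
ee_rot: [-0.007, 0.707, -0.707, 0.012]
wrist_force: [15.7, 1.9, 1.8]
grip_width: 0.0237
```

>>> apply_moves(
  motion="0 0 0 0 0 0; 0 0 0 0 0 0; 0 0 0 0 0 0; 0 0 0 0 0 0",
)

```text
time_s: 25.9
tool_pos: [0.6204, 0.0479, 0.1732]
ee_rot: [-0.007, 0.707, -0.707, 0.012]
wrist_force: [14.8, 1.5, 1.9]
grip_width: 0.0234
```

>>> apply_moves(
  motion="0 0 0 0 0 0; 0 0 0 0 0 0; 0 0 0 0 0 0; 0 0 0 0 0 0",
)

```text
time_s: 26.4
tool_pos: [0.6204, 0.0479, 0.1732]
ee_rot: [0.007, -0.707, 0.707, -0.012]
wrist_force: [14.1, 1.6, 1.9]
grip_width: 0.0238
```

```bash
python3 look.py 10
```

```text
t 26.4 pos [0.6204 0.0479 0.1732] F [14.12  1.6   1.89] T [ 0.3  -2.79 -0.04] w 0.0238
y [ 7.4e-03  1.0e-04 -1.0e+00] jaw [ 2.760e-02 -9.996e-01  1.000e-04] jawyaw -178.42
```

View pics/side10.png

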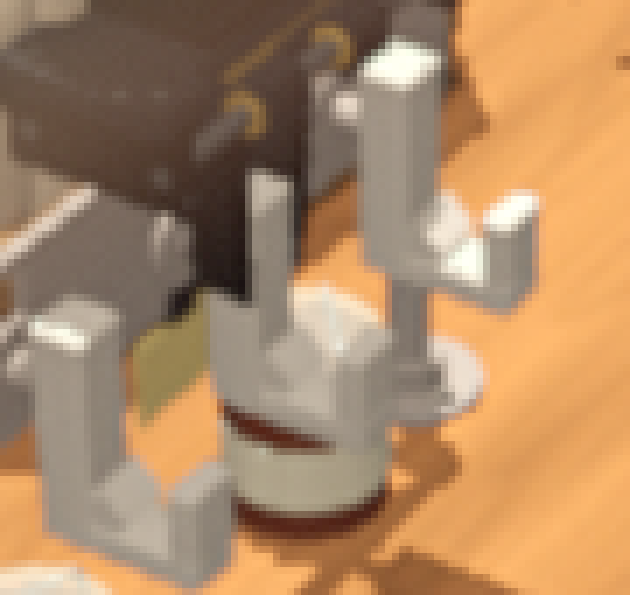

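The mean of about 14.7 N is slightly short. I raise the pull a little and hold again.

>>> apply_moves(
  motion="-0.0013 0 0 0 0 0; -0.0013 0 0 0 0 0; -0.0013 0 0 0 0 0",
)

```text
time_s: 26.82
tool_pos: [0.6204, 0.0479, 0.1732]
ee_rot: [-0.007, 0.707, -0.707, 0.013]
wrist_force: [15.7, 1.7, 2.0]
grip_width: 0.0236
```

>>> apply_moves(
  motion="0 0 0 0 0 0; 0 0 0 0 0 0",
)

```text
time_s: 27.08
tool_pos: [0.6204, 0.0479, 0.1732]
ee_rot: [-0.007, 0.707, -0.707, 0.012]
wrist_force: [14.4, 1.3, 2.3]
grip_width: 0.024
```

>>> apply_moves(
  motion="0 0 0 0 0 0; 0 0 0 0 0 0",
)

```text
time_s: 27.32
tool_pos: [0.6204, 0.0479, 0.1732]
ee_rot: [-0.007, 0.707, -0.707, 0.012]
wrist_force: [15.2, 2.3, 1.6]
grip_width: 0.0241
```

>>> apply_moves(
  motion="-0.0002 0 0 0 0 0; -0.0002 0 0 0 0 0",
)

```text
time_s: 27.58
tool_pos: [0.6203, 0.0479, 0.1732]
ee_rot: [-0.007, 0.707, -0.707, 0.013]
wrist_force: [16.8, 1.9, 1.9]
grip_width: 0.024
```

>>> apply_moves(
  motion="0 0 0 0 0 0; 0 0 0 0 0 0",
)

```text
time_s: 27.82
tool_pos: [0.6203, 0.0479, 0.1732]
ee_rot: [-0.007, 0.707, -0.707, 0.012]
wrist_force: [15.0, 1.6, 1.3]
grip_width: 0.0239
```

>>> apply_moves(
  motion="-0.0002 0 0 0 0 0; -0.0002 0 0 0 0 0",
)

```text
time_s: 28.08
tool_pos: [0.6203, 0.0479, 0.1732]
ee_rot: [-0.007, 0.707, -0.707, 0.013]
wrist_force: [15.3, 1.8, 1.8]
grip_width: 0.0238
```

>>> apply_moves(
  motion="0 0 0 0 0 0; 0 0 0 0 0 0",
)

```text
time_s: 28.32
tool_pos: [0.6204, 0.0479, 0.1732]
ee_rot: [-0.007, 0.707, -0.707, 0.013]
wrist_force: [16.4, 2.0, 1.1]
grip_width: 0.0233
```

>>> apply_moves(
  motion="0 0 0 0 0 0; 0 0 0 0 0 0; 0 0 0 0 0 0",
)

```text
time_s: 28.7
tool_pos: [0.6203, 0.0479, 0.1732]
ee_rot: [-0.007, 0.707, -0.707, 0.012]
wrist_force: [15.8, 2.1, 1.3]
grip_width: 0.0236
```

>>> apply_moves(
  motion="0 0 0 0 0 0; 0 0 0 0 0 0; 0 0 0 0 0 0",
)

```text
time_s: 29.08
tool_pos: [0.6203, 0.0479, 0.1732]
ee_rot: [-0.007, 0.707, -0.707, 0.013]
wrist_force: [16.0, 1.8, 2.2]
grip_width: 0.0238
```

>>> apply_moves(
  motion="0 0 0 0 0 0; 0 0 0 0 0 0; 0 0 0 0 0 0",
)

```text
time_s: 29.45
tool_pos: [0.6203, 0.0479, 0.1732]
ee_rot: [0.007, -0.707, 0.707, -0.012]
wrist_force: [15.9, 2.5, 2.3]
grip_width: 0.0235
```

The pull held for 2 s at about 15.7 N. Now I ease off.

>>> apply_moves(
  motion="-0.0 0 0 0 0 0; 0.005 0 0 0 0 0; 0.01 0 0 0 0 0; 0.015 0 0 0 0 0; 0.015 0 0 0 0 0",
)

```text
time_s: 30.08
tool_pos: [0.6204, 0.0479, 0.1732]
ee_rot: [0.009, -0.707, 0.707, -0.011]
wrist_force: [3.6, 0.5, 7.6]
grip_width: 0.0235
```

```bash
python3 look.py 11
```

```text
t 30.075 pos [0.6204 0.0479 0.1732] F [3.62 0.53 7.57] T [ 0.16 -0.96  0.06] w 0.0235
y [ 0.0027 -0.     -1.    ] jaw [ 2.780e-02 -9.996e-01  1.000e-04] jawyaw -178.4
```

>>> apply_moves(
  motion="0.003 0 0.001 0 0 0; 0.004 0 0.003 0 0 0; 0.004 0 0.003 0 0 0",
)

```text
time_s: 30.5
tool_pos: [0.6204, 0.0479, 0.1733]
ee_rot: [0.009, -0.707, 0.707, -0.01]
wrist_force: [1.8, 0.3, 8.4]
grip_width: 0.0236
```

>>> apply_moves(
  motion="0 0 0 0 0 0; 0 0 0 0 0 0",
  claw=0.36,
  newtons=5,
)

```text
time_s: 30.75
tool_pos: [0.6195, 0.0479, 0.1721]
ee_rot: [0.011, -0.707, 0.707, -0.009]
wrist_force: [0.2, -0.6, 0.4]
grip_width: 0.0335
```

>>> apply_moves(
  motion="0 0 0 0 0 0; 0 0 0 0 0 0; 0 0 0 0 0 0",
  claw=0.5,
  newtons=20,
)

```text
time_s: 31.12
tool_pos: [0.62, 0.0479, 0.1727]
ee_rot: [0.01, -0.707, 0.707, -0.01]
wrist_force: [0.3, 0.7, 0.6]
grip_width: 0.0472
```

```bash
python3 look.py 12
```

```text
t 31.125 pos [0.62   0.0479 0.1727] F [0.29 0.74 0.62] T [0.01 0.02 0.07] w 0.0472
y [-2.e-04 -1.e-04 -1.e+00] jaw [ 2.790e-02 -9.996e-01  1.000e-04] jawyaw -178.4
```

View pics/side12.png

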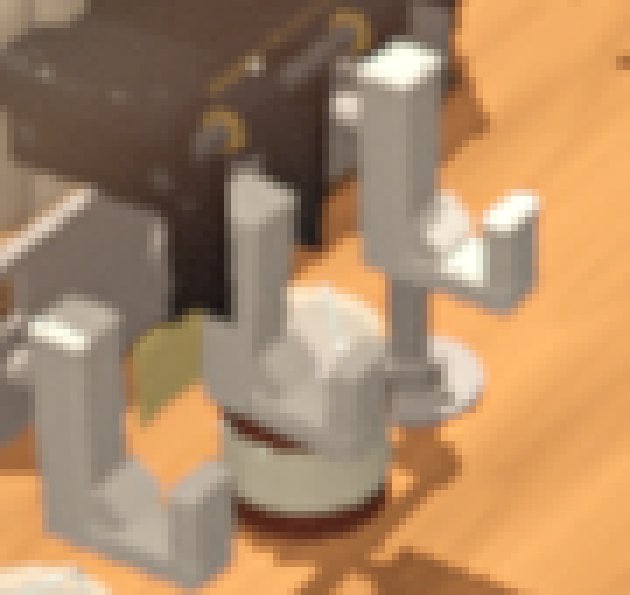

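Released; the hook hangs on its own at crop (290,330). I retreat straight up, then back.

>>> apply_moves(
  motion="0 0 0.05 0 0 0; 0 0 0.2 0 0 0; 0 0 0.45 0 0 0; 0 0 0.7 0 0 0; 0 0 0.7 0 0 0",
)

```text
time_s: 31.8
tool_pos: [0.621, 0.0479, 0.2813]
ee_rot: [0.008, -0.707, 0.707, -0.012]
wrist_force: [-0.8, -0.6, 0.4]
grip_width: 0.0474
```

>>> apply_moves(
  motion="-0.3 0 0.1 0 0 0; -0.6 0 0.1 0 0 0; -0.9 0 0.1 0 0 0; -1 0 0.1 0 0 0; -1 0 0.1 0 0 0",
)

```text
time_s: 32.42
tool_pos: [0.4701, 0.0479, 0.293]
ee_rot: [0.01, -0.707, 0.707, -0.01]
wrist_force: [-0.1, -0.9, 0.5]
grip_width: 0.0475
```

>>> apply_moves(
  motion="0 -0.4 0 0 0 0; 0 -0.8 0 0 0 0; 0 -1 0 0 0 0; 0 -1 0 0 0 0",
)

```text
time_s: 32.92
tool_pos: [0.4712, -0.1042, 0.2922]
ee_rot: [-0.009, 0.707, -0.707, 0.009]
wrist_force: [-0.1, 0.4, 1.0]
grip_width: 0.0476
```

>>> apply_moves(
  motion="0 -0.4 0 0 0 0; 0 -0.8 0 0 0 0; 0 -1 0 0 0 0; 0 -1 0 0 0 0",
)

```text
time_s: 33.42
tool_pos: [0.4708, -0.2533, 0.292]
ee_rot: [-0.009, 0.707, -0.707, 0.009]
wrist_force: [0.5, 0.7, -0.3]
grip_width: 0.0478
```

```bash
python3 look.py 13; python3 - <<'E'
from h import *
d=cam('top');c=d['color'][150:310,220:440];cv2.imwrite('pics/top13.png',cv2.resize(c,None,fx=3.6,fy=3.6,interpolation=cv2.INTER_CUBIC)[...,::-1])
import pickle;pickle.dump(d,open('top13.pkl','wb'))
E
```

```text
t 33.425 pos [ 0.4708 -0.2533  0.292 ] F [ 0.52  0.66 -0.27] T [ 0.05 -0.    0.01] w 0.0478
y [-7.e-04  5.e-04 -1.e+00] jaw [ 2.600e-02 -9.997e-01 -5.000e-04] jawyaw -178.51
```

View pics/side13.png

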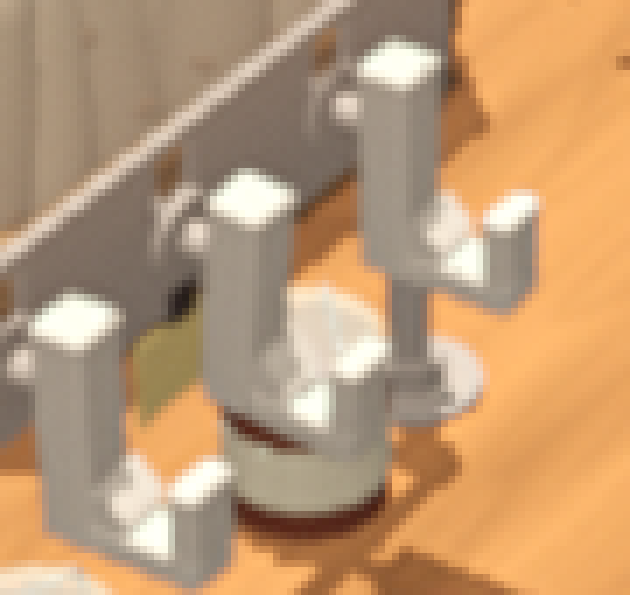

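View pics/top13.png

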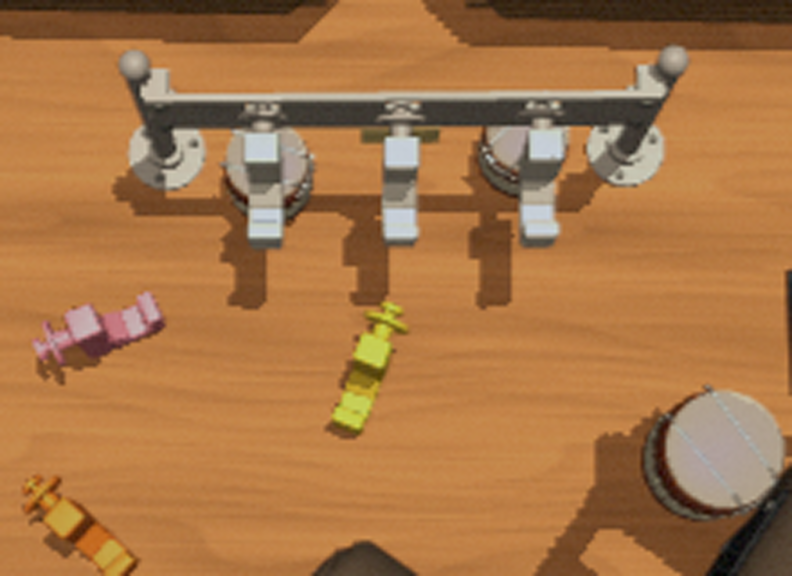

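Side view: the three stem tops lie at (77,322), (248,198) and (398,64), so the hook hangs level with its neighbours. Next, a numeric check of height and uprightness, and that the bystanders haven't moved.

```bash
python3 - <<'E'
from h import *
import pickle
s=pickle.load(open('side13.pkl','rb'));t=pickle.load(open('top13.pkl','rb'));t0=pickle.load(open('top0.pkl','rb'))
yaw=.028;ex=np.array([np.cos(yaw),np.sin(yaw)]);ey=np.array([-ex[1],ex[0]])
def blobs(d,thr,box):
    u0,u1,v0,v1=box; m=(d['color'].min(-1)>thr).astype(np.uint8);k=np.zeros_like(m);k[v0:v1,u0:u1]=1
    n,l,stt,ce=cv2.connectedComponentsWithStats(m*k); return [(ce[i].round(2),stt[i,4]) for i in range(1,n) if stt[i,4]>12]
for c,a in blobs(s,232,(255,345,180,265)):
    z=.209; p=plane(s,*c,z); q=plane(s,*c,.164); print('side',c,a,'z.209:',(p[:2]@ex).round(4),(p[:2]@ey).round(4),' z.164:',(q[:2]@ex).round(4),(q[:2]@ey).round(4))
for c,a in blobs(t,195,(280,380,180,222)):
    p=plane(t,*c,.209);q=plane(t,*c,.164); print('top',c,a,(p[:2]@ex).round(4),(p[:2]@ey).round(4),' z.164:',(q[:2]@ex).round(4),(q[:2]@ey).round(4))
P=pts(t)
for n,b in {'A':(288,298,187,194),'M':(328,336,187,195),'B':(367,376,186,194)}.items():
    print(n,np.median(P[b[2]:b[3],b[0]:b[1],2]))
df=(np.abs(t['color'].astype(int)-t0['color']).max(-1)>40); 
for nm,(u,v,r) in {'jarbig':(419,276,15),'yellow':(322,252,15),'pink':(247,243,15),'orange':(241,297,15),'board':(158,235,35),'bowl':(487,285,14)}.items(): print(nm,df[v-r:v+r,u-r:u+r].sum())
E
```

```text
side [311.35 188.48] 23 z.209: 0.6227 -0.0617  z.164: 0.6642 -0.1247
side [290.18 207.82] 34 z.209: 0.6164 0.0385  z.164: 0.6576 -0.0184
side [327.69 209.46] 13 z.209: 0.5387 -0.0025  z.164: 0.5751 -0.062
side [265.06 225.44] 34 z.209: 0.6222 0.1285  z.164: 0.6637 0.0771
side [306.21 230.29] 14 z.209: 0.5341 0.0949  z.164: 0.5702 0.0414
side [283.12 248.06] 16 z.209: 0.539 0.176  z.164: 0.5754 0.1275
side [276.87 256.07] 15 z.209: 0.5338 0.2058  z.164: 0.5699 0.1591
top [292.09 190.43] 46 0.6223 0.1262  z.164: 0.6343 0.1284
top [371.43 189.89] 54 0.6218 -0.0639  z.164: 0.6338 -0.0687
top [331.5 192. ] 56 0.6175 0.0318  z.164: 0.6294 0.0305
top [369.  208.5] 28 0.5762 -0.057  z.164: 0.5866 -0.0615
top [293.14 209.14] 21 0.5763 0.1237  z.164: 0.5866 0.1258
top [330.98 211.49] 55 0.5697 0.0336  z.164: 0.5798 0.0324
top [293. 214.] 21 0.5644 0.1241  z.164: 0.5743 0.1262
top [370.35 213.04] 23 0.5651 -0.0599  z.164: 0.5751 -0.0645
A 0.20888408746488973
M 0.2050616034017379
B 0.2089033191614253
jarbig 22
yellow 0
pink 0
orange 0
board 0
bowl 296
```

```bash
python3 - <<'E'
from h import *
import pickle
st()
t=pickle.load(open('top13.pkl','rb'));t0=pickle.load(open('top0.pkl','rb'))
d=cam('top');cv2.imwrite('pics/top14.png',d['color'][...,::-1])
P=pts(d)
for v in range(186,197): print(v,(P[v,326:337,2]*1000).round().astype(int), (P[v,288:297,2]*1000).round().astype(int))
E
```

```text
t 33.525 pos [ 0.4706 -0.2514  0.2924] F [ 0.15  0.07 -0.02] T [-0.01 -0.   -0.  ] w 0.0475
y [-6.e-04  6.e-04 -1.e+00] jaw [ 2.800e-02 -9.996e-01 -7.000e-04] jawyaw -178.39
186 [147 143 184 182 186 183 181 187 142 143 144] [ 77  81 186 184 187 188 182 179  79]
187 [135 139 180 183 188 191 183 185 133 132 134] [207 209 211 212 212 212 207 207 207]
188 [125 200 205 207 208 211 210 206 203 207 125] [208 210 208 210 212 211 215 207 210]
189 [200 205 204 203 207 203 205 206 210 203 115] [207 204 207 204 211 212 212 210 207]
190 [ 199  203  203  208  207  205  206  208  208 1449    4] [210 214 207 204 208 211 206 207 206]
191 [203 205 205 204 203 205 207 206 206 204  -1] [204 210 207 209 207 211 206 209 210]
192 [201 205 203 205 202 208 208 205 205 206   2] [212 211 209 213 209 205 204 214 215]
193 [202 205 207 205 200 204 206 208 207 205   1] [211 216 204 206 209 210 208 209 210]
194 [201 210 208 202 208 207 206 208 205 203  -1] [205 204 208 212 204 209 208 206 205]
195 [207 205 206 208 208 206 204 204 204 200  -2] [206 203 206 207 204 207 209 206 205]
196 [197 201 203 200 211 206 206 197 204 202   1] [195 197 197 196 197 197 200 198 197]
```

View pics/top14.png

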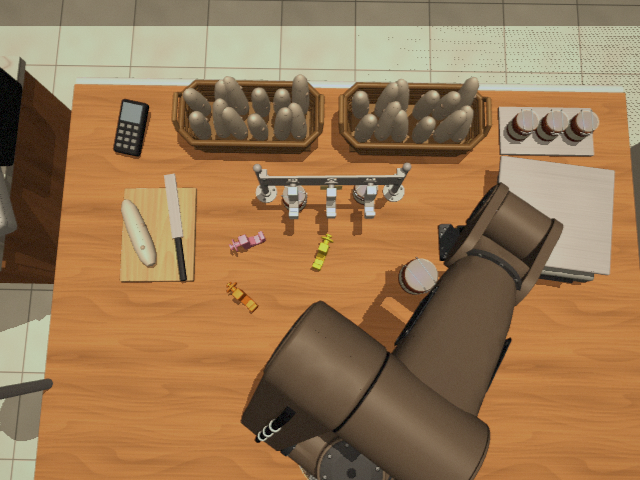

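The whole-scene view shows the arm clear of everything and the hook on the middle keyhole at (331,192). The jars, knife, sausage and look-alikes are where they were, and the crock is hidden under the arm. Handing in.

```bash
python3 -c "
from h import *
print(manip.hand_in())"
```

```text
the job is handed in; nothing more can be done
None
```

The grey hook is hanging in the middle, ticketed keyhole, and I handed the job in at about 33.5 s. I put the head in through the wide opening and felt the flange touch the bar at about 12.6 N. Then I backed off 0.7 mm and lowered the stud until it met the slot bottom where I expected it.

**Pull test:** I held the pull twice. The first hold, about 2.5 s, averaged only about 14.7 N. I raised it and held again for just over 2 s, with readings of 15.0–16.8 N averaging about 15.7 N. The readings scatter by about 1 N. No reading with the hook on the rail went above about 17.5 N.

**Last checks:**
- **Seating:** The hook hangs free, in line with its neighbours to within about 1 mm sideways and with no visible twist.
- **Tilt:** It leans forward about 3–4°, roughly what the 1.5 mm of play allows.
- **Height disagreement:** Its stem top is about 4 mm lower than the fixed hooks'. The tilt explains about 2 mm of that, and I put the rest down to measurement error.
- **Bystanders:** The big jar, small jars, cutting board, sausage, knife and coloured look-alikes look unmoved. The crock was hidden under the arm in the last picture, so I could not check it; the gripper stayed well above it.

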